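# Clamp a bore block in the turnbuckle press

### The job

Put the cream bore block on the bed of the small bench press, lengthwise between its two open jaws, and let go of it. Then turn the turnbuckle by its bars, tops away from you, pushing gently, so that both jaws draw in together and grip the block firmly: the sprung pad should have clearly begun to give but must not be driven most of the way in. Leave the block clamped flat on the bed and keep the other things on the bench where they are.

Things in the scene. Friction and masses are not known exactly. Their poses are not given: they have to be found in the camera images.
- press: Fixed bench press; place and yaw vary. Origin on the bench top (z = 0) under the middle of the turnbuckle; x runs from the turnbuckle to the bed (away from the robot), y to the left along the turnbuckle axis, z up. Aluminium base 255 x 200 x 12 mm, x = -55 to 200 mm. Two 10 mm guide rods along y at x = 86 and 184 mm, tops at z = 24 mm, their end blocks' tops at z = 29 mm.
- bed (a point): Centre of the top of the press's dark steel bed, at press x = 135, y = 0, z = 24 mm; axes like the press's. The bed is 44 mm (x) by 56 mm (y). The block goes here with its 66 mm length along y, between the jaw pads, its ends 5 mm over the bed's. At the start the left pad is 36 to 47, the right 40 to 41 mm from the middle.
- turnbuckle_mid (a point): Middle of the turnbuckle, on its axis, 70 mm above the bench. Turns with it; y = its axis (same as the press's y). Four polished, slippery bars (8 mm thick, 12 mm balls at the ends, outermost point 60 mm from the axis) stand out along this frame's +x, +z, -x and -z, all in its plane y = 0. Hub 28 mm in diameter, 20 mm long, flanked by the body, 26 mm in diameter; body 80 mm long.
- turnbuckle (a joint): Turn of the turnbuckle about the press's +y (rad), 0 to 0.4 at the start, +z bar upright at 0; grows as the bars' tops go away from the robot. Each radian draws both jaws in by 2.5 mm. Friction 0.2 N m: stays where left, so effort is felt only while it turns. With both pads on the block the torque jumps to 0.26, then grows 0.35 N m a rad: stop at 0.34 to 0.42; 0.5 is too tight.
- jaw_left: The jaw on the +y side: grey steel, a post 30 mm wide, 82 mm high at the turnbuckle, and an arm 48 mm high along press x to beside the bed; slides along y. Origin on the turnbuckle axis at the post's inner face, 59 mm from the middle when open (turn 0). Its plain pad (face 40 x 24 mm, z = 26 to 50 mm) is on a locked set screw: the face stands 12 to 22 mm inside the post's, how far is not known.
- jaw_right: The jaw on the -y side, mirror image of the other. Its pad is sprung: the face stands 18 mm inside the post's inner face when free, begins to give at 12 N, then 14 N per mm, and is solid after 5 mm. 20 to 55 N is a firm grip, over 62 N too much. Let go, the thread holds up to 40 N and eases back to that. 2 to 4.4 rad of turning bring the pads to the block.
- bore_block: Cream rectangular block, 40 x 66 x 28 mm (x, y, z), with two bores; about 0.1 kg, loose on the right-hand side bench, whose top is at z = 5 mm. Origin at the centre of its underside, y along its length.
- former_1: Bystander: cream half-round former, 34 x 72 x 37 mm, loose, 10 to 22 cm nearer or farther than the block on the same side bench. Leave it alone.
- marker: Bystander: white and green marker pen, 124 mm long, loose on the bench.
- ptfe_roll: Bystander: white roll of tape, 68 mm in diameter, 19 mm high, loose on the bench.

How it is judged:
On the way, in this order (a step that is already met when the one before it is completed fails the run):
1. the block lies on the bed between the open jaws, let go (x of bore_block in the frame of bed between -0.009 and 0.009 m and z of bore_block in the frame of bed between -0.003 and 0.003 m and angle between bore_block's own z axis and vertical below 0.06 rad and contact force between the fingers and bore_block below 0.2 N and angle between the y axis of bore_block and the y axis of bed, either way round below 0.15 rad and y of bore_block in the frame of bed between -0.012 and 0.012 m and contact force between jaw_right and bore_block below 10 N), for 0.2 s.
2. both jaws grip the block (contact force between each of jaw_left, jaw_right and bore_block above 20 N), for 0.2 s.
At the end, for the whole second after the job is handed in: The block lies flat on the bed (underside within 3 mm of it, within 9 mm of its middle line along x, lengthwise within 3 degrees), each jaw presses on it with 20 to 55 N, and it is at rest and let go (all of step 2 and x of bore_block in the frame of bed between -0.009 and 0.009 m and z of bore_block in the frame of bed between -0.003 and 0.003 m and angle between bore_block's own z axis and vertical below 0.06 rad and angle between the y axis of bore_block and the y axis of bed, either way round below 0.05 rad and contact force between each of jaw_left, jaw_right and bore_block below 55 N and contact force between the fingers and bore_block below 0.2 N and linear speed of bore_block below 0.01 m/s); the robot touches nothing.
It fails at once if the grip is over-tightened (a jaw presses the block with over 62 N) (contact force between any of jaw_left, jaw_right and bore_block above 62 N).
It fails at once if the robot presses on the press, its jaws or the turnbuckle with over 25 N (contact force between any of the arm, the fingers and press above 25 N).
It fails at once if a bystander is moved by over 20 mm (distance of any of former_1, marker, ptfe_roll from where it was at the start of the episode above 0.02 m).
It also fails if it takes over 72 s, if anything falls off the work surface, if the arm or the gripper's body presses on something with over 40 N, if the wrist force passes 120 N, or if a joint passes its speed limit or range.

### The arm

A 7-joint arm with a two-finger parallel gripper is mounted at the origin on a cart in front of the work surface, level with it; the furniture and walls round the work are solid. World frame = base frame: x ahead of the robot, y to its left, z up, the work surface at z = 0. Lengths are in m, angles in rad, forces in N, time in s.
With the tool pointing down it reaches from about 0.4 to 0.875 m from the base axis. Payload 19.3 kg.
Tool frame: the origin (TCP) lies at the very end of the fingers, on their centre line; the grasp point (between the pads) lies 19 mm behind it; z points along the fingers, y is the line along which they close (so a half turn about z gives the same grasp; the last joint's range is limited). The gripper opens to 85 mm and grips with 20 to 120 N. Pads are 22 mm wide; open, the fingers measure 114 mm over their backs; the gripper's body (76 mm by 85 mm) begins 54 mm behind the grasp point. The pads swing forward as they close: fully open they stand 13 mm farther back than shut.
Start: joints at [-1.253, 0.521, -0.036, 1.599, 0.021, 1.021, -0.113], TCP at [0.236, 0.579, 0.206] pointing down, gripper open.
Joint ranges: [-2.91, 2.91], [-0.3, 2.13], [-1.5, 1.42], [0.17, 2.43], [-1.26, 4.41], [0.16, 1.93], [-2.52, 2.52]. Speed limits (rad/s): [1.89, 1.89, 2.39, 2.39, 3.01, 3.01, 3.01].

### API

Orientations are given as a rotation vector (axis times angle).
In Python, from workcell import * gives the robot as it stands.
- The arm moves only by the tool play_rows, never from a script. Its argument "increments" is a list of rows, each a list of 7 numbers: the turn, a rotation vector about the tool's x, y, z in degrees, then the shift along the tool's x, y, z in mm, then the finger opening in mm, from 0 to 85.4. In form: [[ax, ay, az, x, y, z, fingers], ...]. A call has 1 to 5 rows; each row shifts and turns the commanded pose from where the row before left it, along the tool's axes as they then stand; what a row does not reach is not made up. A row lasts 1/12 s, in which the tool goes at most 41.7 mm and 7.16 degrees, less where a joint would pass 70% of its speed; a pose out of reach is approached as far as the arm can. A call with a gripper value outside its range is refused whole. The fingers move at their own pace and stop on an object; the grip force is fixed at half the most. Time passes only in rows, so rows that do not move let the fingers close. It gives the time, the measured TCP pose, the force, the opening and the grip force at its end, in the units of the state.
- state(): the state, without advancing time (a new reading comes with each control period).
- get_image(name): name is "scene" or "top"; returns a dict with "image" (480x640x3 uint8, red, green, blue), "z_map" (480x640 float32, m along the optical axis (not along the pixel's ray), 0 where there is no reading), "fx", "fy", "cx", "cy" (pixels), "R" (3x3) and "t" (3): a world point X has camera coordinates R X + t. Camera axes: x right, y down, z forward; pixel columns grow to the right and rows downward; lengths in m; the calibration is good to about 2 mm. A picture is of the moment at which its call begins.
- job_done(): hands the job in; it is judged then, once.
The state is a dict: "time": time; "qpos": joint angles; "dq": joint speeds; "joint_efforts": joint torques, N m; "eef_pos": TCP position; "tool_rot": TCP orientation; "force": force on the tool from outside, world axes, zero at the start; "torque": the same for the moment, N m; "gripper_width": finger opening in m; "grasp_force": force on a finger pad.
Only numpy, scipy, OpenCV 4.12 (cv2) and the standard library are available. Lean on these libraries where they do the work, as an engineer would, in place of code of your own. Each camera call takes 0.05 s, during which the arm holds its last target. There are 200 camera calls.

## Working session

There is one attempt and no reset: what is moved stays moved. The work goes in short steps, Python scripts to look and compute and a tool call to move; the robot and the scene stay as the last step left them, time stands still between calls to the robot, and variables do not carry over. Pictures are saved under pics/ and viewed, at most 10 in all, crops included, and the job is handed in when it is done.

Besides the shell and the picture viewer there is one more tool, called after ">>>" as name(argument=value, ...), one argument or row to a line, values as JSON. play_rows: Moves the arm, as the interface text tells. Its arguments: {"type":"object","properties":{"increments":{"type":"array","items":{"type":"array","items":{"type":"number"}}}},"required":["increments"]}

```bash
mkdir -p pics; ls; cat > s0.py <<'E'
from workcell import *
import cv2,numpy as np,pickle
d={}
for n in("scene","top"):
    g=get_image(n); d[n]=g
    cv2.imwrite(f"pics/{n}0.png",g["image"][:,:,::-1])
    print(n,g["fx"],g["cx"],g["cy"],np.round(g["R"],3).tolist(),np.round(g["t"],3), "campos",np.round(-np.array(g["R"]).T@np.array(g["t"]),3),(g["z_map"]>0).mean())
pickle.dump(d,open("d0.pkl","wb"))
print(state())
E
python3 s0.py
```

```text
pics
scene 435.3492357911985 323.9334295309675 244.24909870925873 [[-0.903, -0.429, 0.011], [-0.288, 0.586, -0.757], [0.319, -0.687, -0.653]] [0.541 0.215 0.756] campos [0.31  0.626 0.65 ] 0.9644075520833333
top 548.5308245097008 323.3268125010212 251.24042753201522 [[-0.119, -0.993, 0.0], [-0.971, 0.116, -0.207], [0.205, -0.025, -0.978]] [0.099 0.596 1.342] campos [0.315 0.062 1.437] 0.9960677083333334
{'time': 0.1, 'qpos': array([-1.2531971 ,  0.52194043, -0.03634183,  1.59992771,  0.02118653,
        1.02111602, -0.11282533]), 'dq': array([-3.33462193e-04, -2.96006604e-03, -3.00586612e-04, -9.18947425e-05,
       -1.56738672e-03, -2.59347698e-03,  1.18646923e-04]), 'joint_efforts': array([ 4.57144939e-03, -9.28498006e+01,  1.98406354e+00, -3.70533335e+01,
        1.80248602e-02,  5.47641685e-03, -5.81047675e-05]), 'eef_pos': array([0.23624423, 0.57828305, 0.20530019]), 'tool_rot': array([-6.05364308e-01, -3.08257009e+00,  1.56604539e-03]), 'force': array([ 0.06862057, -0.81800815, -0.50404912]), 'torque': array([-0.05688784,  0.04434849,  0.01383986]), 'grasp_force': 0.0, 'gripper_width': 0.08535979802683874}
```

View pics/scene0.png

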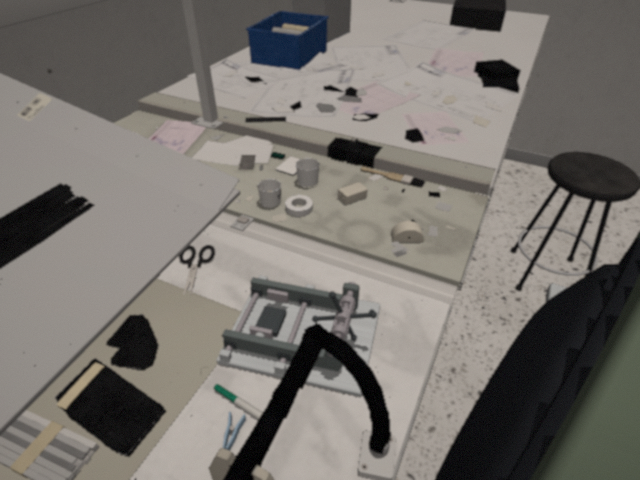

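View pics/top0.png

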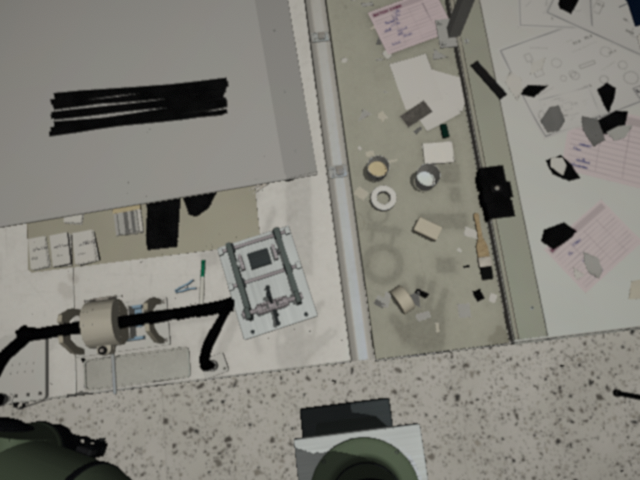

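Top view: press near (265,285), block at (428,229), former at (402,299), tape roll at (383,197), marker at (203,268). Scene view: block at (352,192), former at (408,232), press near (300,330). A black arched object, possibly a gooseneck, crosses near the press at (320,340).

```bash
cat > h.py <<'E'
import numpy as np,cv2,pickle
def cloud(g):
    z=g["z_map"];v,u=np.mgrid[:480,:640]
    c=np.stack([(u-g["cx"])/g["fx"]*z,(v-g["cy"])/g["fy"]*z,z],-1)
    return (c-np.array(g["t"]))@np.array(g["R"])
def px(g,X):
    c=np.array(g["R"])@np.array(X)+np.array(g["t"]); return c[0]/c[2]*g["fx"]+g["cx"],c[1]/c[2]*g["fy"]+g["cy"]
def ray(g,u,v,z):
    R=np.array(g["R"]);o=-R.T@np.array(g["t"]);d=R.T@np.array([(u-g["cx"])/g["fx"],(v-g["cy"])/g["fy"],1]);return o+d*(z-o[2])/d[2]
E
cat > s1.py <<'E'
from h import *
d=pickle.load(open("d0.pkl","rb"))
for n,pts in dict(top=[(428,229),(402,299),(383,183),(203,268),(220,302),(150,312),(105,325),(207,350),(210,365),(20,335),(265,290),(293,250),(273,295),(100,200),(250,100),(325,100),(470,250),(60,250),(260,260),(400,260),(300,150),(290,35),(310,172)],scene=[(352,188),(408,230),(320,335),(345,380),(380,440),(250,440),(348,295),(100,120),(200,60),(240,460),(235,190)]).items():
    P=cloud(d[n])
    for p in pts: print(n,p,np.round(P[p[1],p[0]],3))
for n in d: print(n,"tcp",px(d[n],[.236,.578,.205]),"base",px(d[n],[0,0,0]))
t=d["top"]["image"];s=d["scene"]["image"]
a=cv2.resize(t[210:350,190:340],(600,560),interpolation=cv2.INTER_CUBIC)
b=cv2.resize(s[260:400,200:400],(800,560),interpolation=cv2.INTER_CUBIC)
cv2.imwrite("pics/ta.png",a[:,:,::-1]);cv2.imwrite("pics/sa.png",b[:,:,::-1])
E
python3 s1.py
```

```text
top (428, 229) [ 0.635 -0.254  0.036]
top (402, 299) [ 0.46  -0.157  0.045]
top (383, 183) [ 0.787 -0.16   0.001]
top (203, 268) [0.606 0.346 0.014]
top (220, 302) [0.495 0.288 0.133]
top (150, 312) [0.492 0.457 0.125]
top (105, 325) [0.468 0.547 0.173]
top (207, 350) [0.384 0.319 0.174]
top (210, 365) [0.352 0.329 0.1  ]
top (20, 335) [0.473 0.76  0.135]
top (265, 290) [0.529 0.19  0.01 ]
top (293, 250) [0.626 0.105 0.017]
top (273, 295) [0.514 0.17  0.012]
top (100, 200) [0.776 0.555 0.152]
top (250, 100) [0.972 0.164 0.198]
top (325, 100) [ 1.051 -0.031  0.002]
top (470, 250) [ 0.572 -0.363  0.005]
top (60, 250) [0.699 0.717 0.017]
top (260, 260) [0.608 0.194 0.025]
top (400, 260) [ 0.567 -0.174  0.005]
top (300, 150) [0.836 0.056 0.179]
top (290, 35) [1.104 0.048 0.249]
top (310, 172) [0.779 0.039 0.174]
scene (352, 188) [ 0.64  -0.252  0.034]
scene (408, 230) [ 0.459 -0.142  0.041]
scene (320, 335) [0.472 0.284 0.156]
scene (345, 380) [0.442 0.249 0.013]
scene (380, 440) [0.35  0.358 0.097]
scene (250, 440) [0.487 0.444 0.134]
scene (348, 295) [0.492 0.127 0.075]
scene (100, 120) [1.099 0.048 0.247]
scene (200, 60) [ 1.184 -0.393  0.229]
scene (240, 460) [0.485 0.468 0.133]
scene (235, 190) [0.788 0.029 0.152]
scene tcp (np.float64(442.89674265346866), np.float64(723.6372143173936)) base (np.float64(635.5189368899212), np.float64(367.98456488950046))
top tcp (np.float64(88.57294542998932), np.float64(433.89728691175634)) base (np.float64(363.6510951091939), np.float64(494.7248614886578))
```

View pics/ta.png

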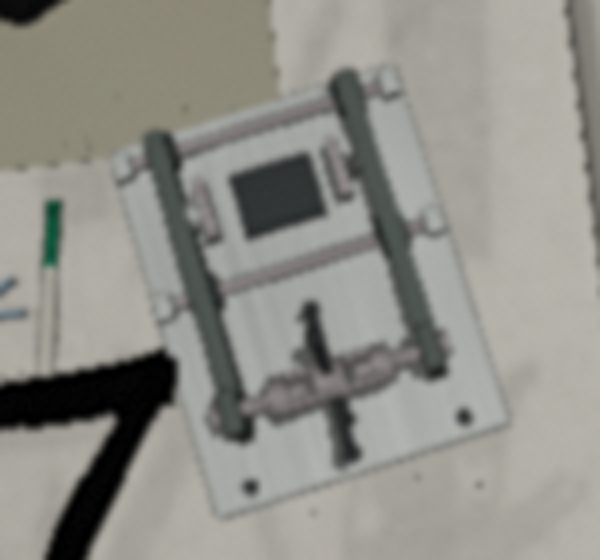

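View pics/sa.png

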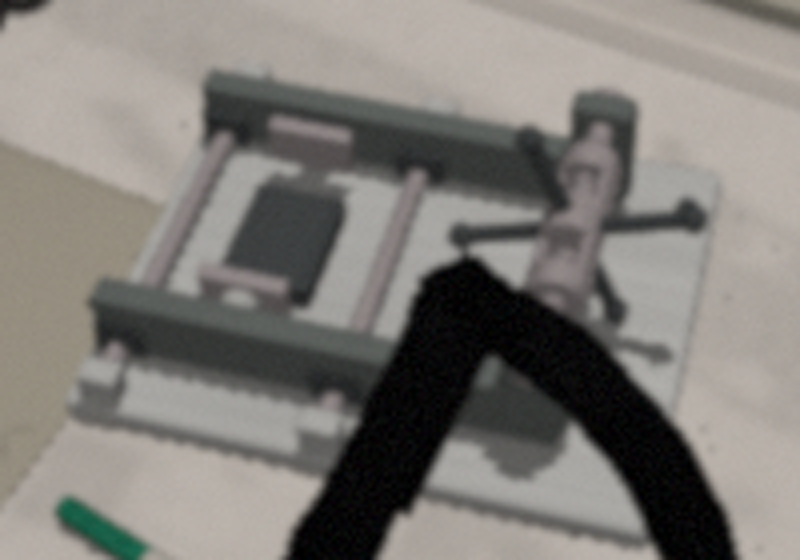

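Top crop: base-plate corners at about (115,175), (395,65), (510,420) and (220,518), and the dark bed quad around (278,195). Bars are visible at (310,305) and (345,460). Scene crop: bar balls at (527,138), (688,213), (460,235) and (615,310). A black gooseneck-like object crosses the left of the turnbuckle.

```bash
cat > s2.py <<'E'
from h import *
d=pickle.load(open("d0.pkl","rb"))
T,S=d["top"],d["scene"]
def tc(u,v): return 190+(u+.5)/4-.5,210+(v+.5)/4-.5
def sc(u,v): return 200+(u+.5)/4-.5,260+(v+.5)/4-.5
print("base corners",[np.round(ray(T,*tc(*p),.012)[:2],4).tolist() for p in [(115,175),(395,65),(510,420),(220,518)]])
def rect(g,roi,m,z,name,area=20):
    u0,v0,u1,v1=roi; M=np.zeros((480,640),np.uint8); M[v0:v1,u0:u1]=m[v0:v1,u0:u1]
    c=max(cv2.findContours(M,0,cv2.CHAIN_APPROX_NONE)[0],key=cv2.contourArea)
    W=np.array([ray(g,*p,z)[:2] for p in c[:,0]],np.float32)
    r=cv2.minAreaRect(W*1000); b=cv2.boxPoints(r)
    e=[b[1]-b[0],b[2]-b[1]]; L=max(e,key=np.linalg.norm)
    print(name,"px area",cv2.contourArea(c),"rect c",np.round(r[0],1),"size",np.round(r[1],1),"long-axis deg",np.round(np.degrees(np.arctan2(L[1],L[0]))%180,1))
for n,g,rb,rk in(("top",T,(240,245,285,272),(410,212,446,246)),("scene",S,(258,300,290,338),(332,178,372,208))):
    im=g["image"].astype(int); gray=im.mean(-1)
    rect(g,rb,(gray<75).astype(np.uint8),.024,n+" bed")
    P=cloud(g)
    sub=im[rk[1]:rk[3],rk[0]:rk[2]]; print("block px",im[188 if n=="scene" else 229,352 if n=="scene" else 428],"bench",sub[0,0])
    hsv=cv2.cvtColor(g["image"],cv2.COLOR_RGB2HSV)
    m=((P[...,2]>.022)).astype(np.uint8)
    z=np.median(P[rk[1]:rk[3],rk[0]:rk[2],2][m[rk[1]:rk[3],rk[0]:rk[2]]>0]); print("top z",z)
    m=((P[...,2]>.028)).astype(np.uint8)
    rect(g,rk,m,.033,n+" block depth")
    M=(gray>(145 if n=="top" else 130)).astype(np.uint8); rect(g,rk,M,.033,n+" block col")
    # black thing
    bm=(gray<25)&(P[...,0]>.3)&(P[...,0]<.56)&(P[...,1]>.15)&(P[...,1]<.8)&(P[...,2]>.03)
    Q=P[bm]; print("black z max",np.percentile(Q[:,2],[50,99]),"min y",Q[:,1].min(), "x",np.percentile(Q[:,0],[1,99]))
    near=Q[Q[:,1]<.30]; print("near press",np.round(near.min(0),3),np.round(near.max(0),3))
    pm=(P[...,2]>.12)&(P[...,0]>.6)&(P[...,1]>-.1)&(P[...,1]<.5); Q=P[pm]
    for y in(0.02,.1,.2,.3,.4):
        q=Q[abs(Q[:,1]-y)<.01]; 
        if len(q): i=q[:,0].argmin(); print("panel edge y",y,np.round(q[i],3))
E
python3 s2.py
```

```text
base corners [[0.6413, 0.3028], [0.6941, 0.1105], [0.4492, 0.0617], [0.409, 0.2539]]
top bed px area 276.0 rect c [612.4 195.8] size [41.7 51.7] long-axis deg 101.0
block px [164 157 139] bench [141 139 125]
top z 0.03334238030642012
top block depth px area 334.0 rect c [ 637.5 -254.3] size [65.5 40.5] long-axis deg 55.5
top block col px area 254.5 rect c [ 638.9 -255.3] size [61.4 33.1] long-axis deg 56.9
black z max [0.13599041 0.18014359] min y 0.25768883955023464 x [0.34986121 0.4953205 ]
near press [0.409 0.258 0.125] [0.501 0.3   0.181]
panel edge y 0.02 [0.777 0.027 0.176]
panel edge y 0.1 [0.774 0.107 0.153]
panel edge y 0.2 [0.769 0.208 0.151]
panel edge y 0.3 [0.762 0.308 0.16 ]
panel edge y 0.4 [0.759 0.403 0.151]
scene bed px area 456.0 rect c [611.  202.2] size [42.2 62.1] long-axis deg 101.3
block px [169 160 144] bench [153 146 133]
top z 0.03270535335736347
scene block depth px area 235.5 rect c [ 637.4 -246.5] size [71.  45.3] long-axis deg 56.7
scene block col px area 1038.0 rect c [ 633.3 -238.5] size [103.1 133.3] long-axis deg 114.6
black z max [0.15197926 0.65033227] min y 0.26102619083014483 x [0.30007335 0.49443859]
near press [0.42  0.261 0.122] [0.501 0.3   0.178]
panel edge y 0.02 [0.778 0.028 0.181]
panel edge y 0.1 [0.776 0.107 0.148]
panel edge y 0.2 [0.771 0.206 0.148]
panel edge y 0.3 [0.765 0.306 0.15 ]
panel edge y 0.4 [0.759 0.403 0.15 ]
```

```bash
cat > go.py <<'E'
# usage: go.py x y z heading_of_tool_y_deg fingers nrows
import sys,numpy as np
from scipy.spatial.transform import Rotation as Ro
from workcell import *
s=state(); R=Ro.from_rotvec(s["tool_rot"]); p=np.array(s["eef_pos"])
m=R.as_matrix(); h=np.degrees(np.arctan2(m[1,1],m[0,1]))
print("t",round(s["time"],2),"tcp",np.round(p,4),"head",round(h,2),"tilt",np.round(m[2,:2],4),"F",np.round(s["force"],2),"w",round(s["gripper_width"],4),"gf",s["grasp_force"],"q",np.round(s["qpos"],2))
if len(sys.argv)>1:
    x,y,z,H,f,n=map(float,sys.argv[1:]); n=int(n); q=np.array([x,y,z]); dh=(H-h+180)%360-180
    rows=[]; acc=p.copy()
    for i in range(n):
        hh=np.radians(h-np.round(-dh/n,1)*i); M=np.array([[np.cos(hh+np.pi/2),np.cos(hh),0],[np.sin(hh+np.pi/2),np.sin(hh),0],[0,0,-1]])
        hh=np.radians(h-(-round(dh/n,1))*i); M=np.array([[-np.sin(hh)*-1 if 0 else np.cos(hh+np.pi/2),np.cos(hh),0],[np.sin(hh+np.pi/2),np.sin(hh),0],[0,0,-1]])
        d=np.round(M.T@((q-acc)/(n-i))*1000,1); acc=acc+M@d/1000
        rows.append([0,0,round(-dh/n,1)]+d.tolist()+[f])
    for r in rows: print(r)
E
sed -i '/hh=np.radians(h-np.round/d; s/-np.sin(hh)\*-1 if 0 else //' go.py
python3 go.py 0.6375 -0.2535 0.30 -34 85 22
```

```text
t 0.1 tcp [0.2362 0.5783 0.2053] head 67.78 tilt [-0.0001 -0.001 ] F [ 0.07 -0.82 -0.5 ] w 0.0854 gf 0.0 q [-1.25  0.52 -0.04  1.6   0.02  1.02 -0.11]
[0, 0, np.float64(4.6), -31.2, -28.1, -4.3, 85.0]
[0, 0, np.float64(4.6), -33.3, -25.5, -4.3, 85.0]
[0, 0, np.float64(4.6), -35.3, -22.8, -4.3, 85.0]
[0, 0, np.float64(4.6), -37.0, -19.9, -4.3, 85.0]
[0, 0, np.float64(4.6), -38.5, -16.8, -4.3, 85.0]
[0, 0, np.float64(4.6), -39.7, -13.7, -4.3, 85.0]
[0, 0, np.float64(4.6), -40.6, -10.5, -4.3, 85.0]
[0, 0, np.float64(4.6), -41.4, -7.2, -4.3, 85.0]
[0, 0, np.float64(4.6), -41.8, -3.8, -4.3, 85.0]
[0, 0, np.float64(4.6), -42.0, -0.5, -4.3, 85.0]
[0, 0, np.float64(4.6), -41.9, 2.9, -4.3, 85.0]
[0, 0, np.float64(4.6), -41.5, 6.3, -4.3, 85.0]
[0, 0, np.float64(4.6), -40.9, 9.6, -4.3, 85.0]
[0, 0, np.float64(4.6), -40.0, 12.8, -4.3, 85.0]
[0, 0, np.float64(4.6), -38.8, 16.0, -4.3, 85.0]
[0, 0, np.float64(4.6), -37.4, 19.0, -4.3, 85.0]
[0, 0, np.float64(4.6), -35.7, 22.0, -4.3, 85.0]
[0, 0, np.float64(4.6), -33.9, 24.8, -4.3, 85.0]
[0, 0, np.float64(4.6), -31.8, 27.4, -4.3, 85.0]
[0, 0, np.float64(4.6), -29.4, 29.9, -4.3, 85.0]
[0, 0, np.float64(4.6), -27.0, 32.1, -4.3, 85.0]
[0, 0, np.float64(4.6), -24.3, 34.2, -4.4, 85.0]
```

>>> play_rows(
  increments=[
    [0,0,0,0,0,-33,85],
    [0,0,0,0,0,-33,85],
    [0,0,0,0,0,-33,85],
  ],
)

```text
time: 0.35
eef_pos: [0.2362, 0.5781, 0.3056]
tool_rot: [-0.605, -3.083, 0.002]
force: [-0.4, 0.8, -1.0]
gripper_width: 0.0849
grasp_force: 0.0
```

```bash
python3 go.py 0.6375 -0.2535 0.28 -34 85 25
```

```text
t 0.35 tcp [0.2362 0.5781 0.3056] head 67.78 tilt [-0.0001 -0.0015] F [-0.35  0.76 -0.98] w 0.0849 gf 0.0 q [-1.26  0.44 -0.03  1.47  0.01  1.23 -0.11]
[0, 0, np.float64(4.1), -27.4, -24.7, 1.0, 85.0]
[0, 0, np.float64(4.1), -29.1, -22.7, 1.0, 85.0]
[0, 0, np.float64(4.1), -30.7, -20.6, 1.0, 85.0]
[0, 0, np.float64(4.1), -32.1, -18.3, 1.0, 85.0]
[0, 0, np.float64(4.1), -33.3, -16.0, 1.0, 85.0]
[0, 0, np.float64(4.1), -34.4, -13.5, 1.0, 85.0]
[0, 0, np.float64(4.1), -35.2, -11.1, 1.0, 85.0]
[0, 0, np.float64(4.1), -35.9, -8.5, 1.0, 85.0]
[0, 0, np.float64(4.1), -36.5, -5.9, 1.0, 85.0]
[0, 0, np.float64(4.1), -36.8, -3.3, 1.0, 85.0]
[0, 0, np.float64(4.1), -36.9, -0.7, 1.0, 85.0]
[0, 0, np.float64(4.1), -36.9, 2.0, 1.0, 85.0]
[0, 0, np.float64(4.1), -36.6, 4.6, 1.0, 85.0]
[0, 0, np.float64(4.1), -36.2, 7.2, 1.1, 85.0]
[0, 0, np.float64(4.1), -35.6, 9.8, 1.0, 85.0]
[0, 0, np.float64(4.1), -34.8, 12.3, 1.1, 85.0]
[0, 0, np.float64(4.1), -33.9, 14.8, 1.0, 85.0]
[0, 0, np.float64(4.1), -32.7, 17.2, 1.1, 85.0]
[0, 0, np.float64(4.1), -31.4, 19.5, 1.0, 85.0]
[0, 0, np.float64(4.1), -29.9, 21.7, 1.1, 85.0]
[0, 0, np.float64(4.1), -28.3, 23.7, 1.0, 85.0]
[0, 0, np.float64(4.1), -26.5, 25.7, 1.1, 85.0]
[0, 0, np.float64(4.1), -24.6, 27.5, 1.0, 85.0]
[0, 0, np.float64(4.1), -22.6, 29.2, 1.1, 85.0]
[0, 0, np.float64(4.1), -20.5, 30.8, 1.0, 85.0]
```

>>> play_rows(
  increments=[
    [0,0,4.1,-27.5,-24.5,1,85],
    [0,0,4.1,-29,-22.5,1,85],
    [0,0,4.1,-30.5,-20.5,1,85],
    [0,0,4.1,-32,-18.5,1,85],
    [0,0,4.1,-33.5,-16,1,85],
  ],
)

```text
time: 0.77
eef_pos: [0.3168, 0.4107, 0.2996]
tool_rot: [-1.149, -2.924, 0.0]
force: [1.6, 0.5, -0.3]
gripper_width: 0.0849
grasp_force: 0.0
```

>>> play_rows(
  increments=[
    [0,0,4.1,-34.5,-13.5,1,85],
    [0,0,4.1,-35,-11,1,85],
    [0,0,4.1,-36,-8.5,1,85],
    [0,0,4.1,-36.5,-6,1,85],
    [0,0,4.1,-37,-3.5,1,85],
  ],
)

```text
time: 1.18
eef_pos: [0.397, 0.2442, 0.2947]
tool_rot: [-1.651, -2.673, -0.0]
force: [0.8, 0.3, 0.4]
gripper_width: 0.0846
grasp_force: 0.0
```

>>> play_rows(
  increments=[
    [0,0,4.1,-37,-0.5,1,85],
    [0,0,4.1,-37,2,1,85],
    [0,0,4.1,-36.5,4.5,1,85],
    [0,0,4.1,-36,7,1,85],
    [0,0,4.1,-35.5,10,1,85],
  ],
)

```text
time: 1.6
eef_pos: [0.4773, 0.0782, 0.2898]
tool_rot: [-2.1, -2.336, -0.0]
force: [0.4, 0.4, -0.3]
gripper_width: 0.0847
grasp_force: 0.0
```

>>> play_rows(
  increments=[
    [0,0,4.1,-35,12.5,1,85],
    [0,0,4.1,-34,15,1,85],
    [0,0,4.1,-32.5,17,1,85],
    [0,0,4.1,-31.5,19.5,1,85],
    [0,0,4.1,-30,21.5,1,85],
  ],
)

```text
time: 2.02
eef_pos: [0.5578, -0.0883, 0.2846]
tool_rot: [-2.482, -1.925, 0.0]
force: [0.7, 0.2, -0.1]
gripper_width: 0.0853
grasp_force: 0.0
```

```bash
python3 go.py 0.6375 -0.2535 0.28 -34 85 5; sed 's/pics\/{n}0/pics\/{n}1/; s/d0.pkl/d1.pkl/' s0.py > s0b.py; python3 s0b.py | grep campos | cut -c1-20,120-
```

```text
t 2.02 tcp [ 0.5578 -0.0883  0.2846] head -14.41 tilt [-0.     -0.0002] F [ 0.67  0.19 -0.07] w 0.0853 gf 0.0 q [-0.35  0.39  0.55  1.68 -0.22  1.13  0.02]
[0, 0, np.float64(3.9), -28.0, 23.7, 0.9, 85.0]
[0, 0, np.float64(3.9), -26.4, 25.5, 0.9, 85.0]
[0, 0, np.float64(3.9), -24.6, 27.2, 0.9, 85.0]
[0, 0, np.float64(3.9), -22.6, 28.9, 1.0, 85.0]
[0, 0, np.float64(3.9), -20.7, 30.3, 0.9, 85.0]
scene 435.3492357911 -0.687, -0.653]] [0.541 0.215 0.756] campos [0.31  0.626 0.65 ] 0.9960546875
top 548.530824509700025, -0.978]] [0.099 0.596 1.342] campos [0.315 0.062 1.437] 0.9959375
```

>>> play_rows(
  increments=[
    [0,0,3.9,-28,23.5,1,85],
    [0,0,3.9,-26.5,25.5,1,85],
    [0,0,3.9,-24.5,27,1,85],
    [0,0,3.9,-22.5,29,1,85],
    [0,0,3.9,-20.5,30.5,1,85],
  ],
)

```text
time: 2.53
eef_pos: [0.6382, -0.2524, 0.2794]
tool_rot: [-2.771, -1.478, 0.0]
force: [0.2, 0.6, 1.5]
gripper_width: 0.0852
grasp_force: 0.0
```

>>> play_rows(
  increments=[
    [0,0,0,0,0,38,85],
    [0,0,0,0,0,38,85],
    [0,0,0,0,0,38,85],
    [0,0,0,0,0,38,85],
    [0,0,0,0,0,38,85],
  ],
)

```text
time: 2.95
eef_pos: [0.6373, -0.2509, 0.0878]
tool_rot: [-2.77, -1.482, 0.0]
force: [1.0, 0.5, -0.5]
gripper_width: 0.0848
grasp_force: 0.0
```

```bash
python3 go.py 0.6375 -0.2535 0.011 -34 85 4; sed 's/pics\/{n}0/pics\/{n}2/; s/d0.pkl/d2.pkl/' s0.py > s0b.py; python3 s0b.py >/dev/null; python3 - <<'E'
import cv2
a=cv2.imread("pics/scene2.png")[140:260,280:440];b=cv2.imread("pics/top2.png")[180:300,350:510]
cv2.imwrite("pics/c2.png",cv2.resize(cv2.hconcat([a,b]),(800,300),interpolation=cv2.INTER_CUBIC))
E
```

```text
t 2.95 tcp [ 0.6373 -0.2509  0.0878] head -33.7 tilt [-0.0001 -0.0005] F [ 0.96  0.52 -0.48] w 0.0848 gf 0.0 q [-0.02  0.81  0.52  1.54 -0.47  0.92  0.07]
[0, 0, np.float64(0.1), -0.5, 0.4, 19.2, 85.0]
[0, 0, np.float64(0.1), -0.5, 0.4, 19.2, 85.0]
[0, 0, np.float64(0.1), -0.5, 0.4, 19.2, 85.0]
[0, 0, np.float64(0.1), -0.6, 0.4, 19.2, 85.0]
```

View pics/c2.png

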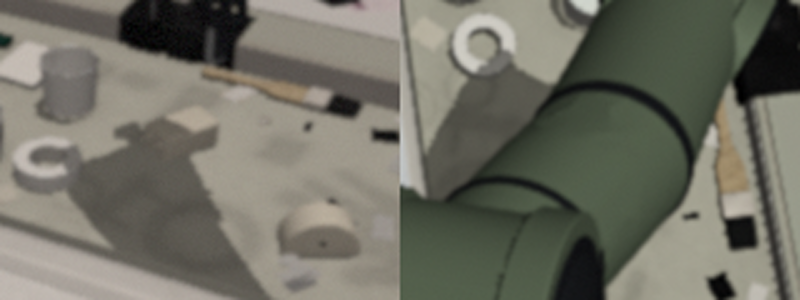

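The scene crop shows the block at about (190,135), in the arm's shadow and unmoved. The top crop shows the green arm covering it. I'll descend and grasp.

>>> play_rows(
  increments=[
    [0,0,0,-0.5,0.5,20,85],
    [0,0,0,-0.5,0.5,20,85],
    [0,0,0,-0.5,0.5,19,85],
    [0,0,0,-0.5,0.5,18,85],
    [0,0,0,0,0,0,85],
  ],
)

```text
time: 3.47
eef_pos: [0.6377, -0.2536, 0.0119]
tool_rot: [-2.768, -1.481, 0.002]
force: [1.3, 0.1, -0.1]
gripper_width: 0.0852
grasp_force: 0.0
```

>>> play_rows(
  increments=[
    [0,0,0,0,0,0,30],
    [0,0,0,0,0,0,30],
    [0,0,0,0,0,0,30],
    [0,0,0,0,0,0,30],
    [0,0,0,0,0,0,30],
  ],
)

```text
time: 3.88
eef_pos: [0.6387, -0.2542, 0.0138]
tool_rot: [2.769, 1.482, 0.001]
force: [-0.3, -0.5, -0.4]
gripper_width: 0.0301
grasp_force: 0.0
```

>>> play_rows(
  increments=[
    [0,0,0,0,0,0,30],
    [0,0,0,0,0,0,30],
  ],
)

```text
time: 4.05
eef_pos: [0.6383, -0.2541, 0.0131]
tool_rot: [2.77, 1.482, 0.0]
force: [-0.5, 0.9, -0.1]
gripper_width: 0.0304
grasp_force: 0.0
```

```bash
sed 's/pics\/{n}0/pics\/{n}3/; s/d0.pkl/d3.pkl/' s0.py > s0b.py; python3 s0b.py >/dev/null; python3 - <<'E'
import cv2
from h import *
a=cv2.imread("pics/scene3.png")[60:260,200:460];b=cv2.imread("pics/top3.png")[130:330,300:560]
cv2.imwrite("pics/c3.png",cv2.resize(cv2.hconcat([a,b]),(800,308),interpolation=cv2.INTER_CUBIC))
d=pickle.load(open("d3.pkl","rb"));print(px(d["scene"],[.638,-.254,.013]),px(d["top"],[.638,-.254,.013]))
P=cloud(d["scene"]);print(np.round(P[150:206:6,356],3))
E
```

```text
(np.float64(352.5958500710857), np.float64(194.8263767843454)) (np.float64(426.1400987747252), np.float64(230.23595975540502))
[[ 0.628 -0.231  0.155]
 [ 0.627 -0.231  0.14 ]
 [ 0.627 -0.233  0.123]
 [ 0.624 -0.229  0.11 ]
 [ 0.624 -0.23   0.093]
 [ 0.624 -0.235  0.073]
 [ 0.622 -0.232  0.057]
 [ 0.625 -0.242  0.033]
 [ 0.624 -0.242  0.015]
 [ 0.618 -0.228  0.007]]
```

View pics/c3.png

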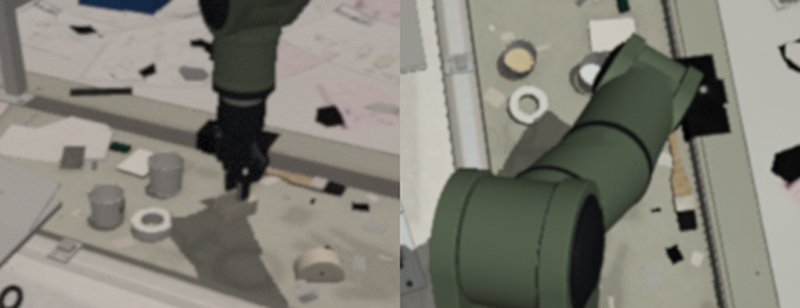

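Scene crop: the gripper is down at (240,190), right over the block. The width reads 30 mm with no grasp force, so I'll zoom in.

```bash
python3 - <<'E'
import cv2
a=cv2.imread("pics/scene3.png")[130:220,310:410]
a=cv2.convertScaleAbs(cv2.resize(a,(660,594),interpolation=cv2.INTER_CUBIC),alpha=1.7,beta=10)
cv2.imwrite("pics/c4.png",a)
E
```

```text
(no output)
```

View pics/c4.png

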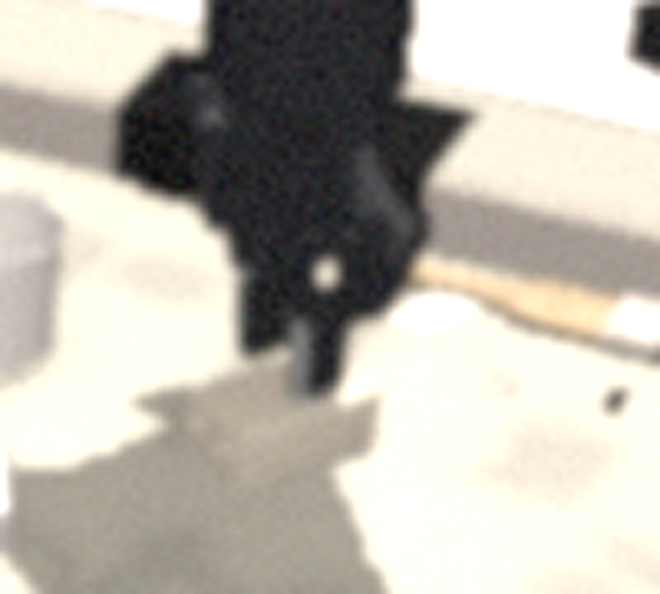

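The finger tips end at about (320,395) in the crop, apparently on top of the block rather than beside it. I'll measure the tip heights and the block by depth.

```bash
python3 - <<'E'
from h import *
d=pickle.load(open("d3.pkl","rb"));g=d["scene"];P=cloud(g);im=g["image"].astype(int).mean(-1)
for v in range(180,206,2):
    print(v,[f"{im[v,u]:.0f}:{P[v,u,0]*1000:.0f},{P[v,u,1]*1000:.0f},{P[v,u,2]*1000:.0f}" for u in range(340,372,4)])
E
python3 go.py
```

```text
180 ['149:701,-316,5', '138:691,-321,5', '14:655,-259,50', '22:647,-267,48', '52:624,-235,73', '18:607,-215,89', '119:641,-343,7', '140:632,-350,5']
182 ['149:697,-309,3', '137:688,-316,2', '27:653,-255,47', '70:647,-267,42', '57:624,-234,67', '18:614,-236,69', '131:638,-337,4', '145:628,-340,6']
184 ['147:693,-298,5', '137:682,-300,7', '85:653,-256,40', '105:648,-271,34', '54:623,-232,63', '17:613,-235,64', '140:634,-325,6', '148:624,-328,7']
186 ['144:688,-287,6', '119:678,-292,6', '96:654,-259,32', '86:645,-263,33', '51:622,-232,57', '25:615,-242,54', '152:630,-317,6', '149:622,-324,4']
188 ['118:669,-242,32', '94:658,-243,34', '93:649,-246,35', '86:639,-250,36', '51:623,-234,50', '61:615,-242,48', '164:613,-267,34', '152:617,-311,6']
190 ['93:665,-232,33', '93:654,-233,36', '91:647,-242,33', '91:638,-246,33', '75:623,-236,43', '103:619,-254,34', '134:611,-261,31', '141:615,-306,3']
192 ['90:662,-227,31', '96:650,-224,37', '93:643,-234,32', '96:634,-237,34', '96:625,-242,33', '98:617,-251,30', '96:611,-264,24', '146:610,-293,7']
194 ['95:661,-225,26', '93:649,-221,33', '99:640,-22
[... 287 characters left out ...]
 '94:637,-221,24', '93:631,-232,19', '92:624,-242,15', '89:616,-251,12', '100:609,-263,7', '153:600,-269,6']
200 ['87:661,-225,8', '86:646,-215,19', '96:636,-219,20', '91:630,-232,13', '90:624,-243,8', '101:616,-253,4', '144:607,-257,4', '151:598,-262,4']
202 ['88:657,-217,7', '88:647,-218,10', '94:637,-221,12', '86:631,-234,6', '87:623,-243,2', '109:612,-242,6', '154:603,-246,6', '152:594,-252,5']
204 ['86:654,-211,6', '89:644,-213,8', '87:637,-221,5', '89:626,-223,8', '89:618,-228,7', '98:608,-233,7', '152:600,-239,6', '153:592,-246,4']
t 4.15 tcp [ 0.6382 -0.2541  0.0129] head -33.72 tilt [-0.0001  0.    ] F [-0.14 -0.35  0.8 ] w 0.0299 gf 0.0 q [ 0.02  0.91  0.47  1.56 -0.52  0.8   0.1 ]
```

Both tips stand at z of about 40 mm while the TCP reads 13 mm, so they're clear above the block top at 33 mm. That explains the empty close. I'll reopen and go lower in small steps, watching the force.

>>> play_rows(
  increments=[
    [0,0,0,0,0,0,62],
    [0,0,0,0,0,0,62],
    [0,0,0,0,0,0,62],
    [0,0,0,0,0,3,62],
    [0,0,0,0,0,3,62],
  ],
)

```text
time: 4.57
eef_pos: [0.6383, -0.2541, 0.0066]
tool_rot: [2.77, 1.482, 0.0]
force: [0.4, -0.7, -0.1]
gripper_width: 0.0621
grasp_force: 0.0
```

```bash
cat > tip.py <<'E'
import sys
from workcell import *
from h import *
g=get_image("scene");P=cloud(g);im=g["image"].astype(int).mean(-1);s=state();p=s["eef_pos"]
m=(im<62)&(np.hypot(P[...,0]-p[0],P[...,1]-p[1])<.07)&(P[...,2]>.0)&(P[...,2]<p[2]+.08)
Q=P[m];print("tcp",np.round(p,4),"w",s["gripper_width"],"F",np.round(s["force"],1),"n",len(Q),"dark low z (1,5,20%)",np.round(np.percentile(Q[:,2],[1,5,20]),3))
E
python3 tip.py
```

```text
tcp [ 0.6379 -0.2539  0.0059] w 0.0618646448886161 F [-0.6  0.8  0.1] n 171 dark low z (1,5,20%) [0.042 0.046 0.052]
```

>>> play_rows(
  increments=[
    [0,0,0,0,0,3,62],
    [0,0,0,0,0,3,62],
    [0,0,0,0,0,3,62],
    [0,0,0,0,0,3,62],
    [0,0,0,0,0,0,62],
  ],
)

```text
time: 5.03
eef_pos: [0.6379, -0.2539, -0.006]
tool_rot: [-2.77, -1.481, 0.001]
force: [-0.2, -0.9, -0.1]
gripper_width: 0.0618
grasp_force: 0.0
```

```bash
python3 tip.py
```

```text
tcp [ 0.638  -0.254  -0.0056] w 0.06228228559734898 F [ 1.1 -0.2 -0.2] n 182 dark low z (1,5,20%) [0.029 0.034 0.039]
```

>>> play_rows(
  increments=[
    [0,0,0,0,0,3,62],
    [0,0,0,0,0,3,62],
    [0,0,0,0,0,3,62],
    [0,0,0,0,0,3,62],
    [0,0,0,0,0,0,62],
  ],
)

```text
time: 5.5
eef_pos: [0.6379, -0.254, -0.018]
tool_rot: [-2.77, -1.481, 0.001]
force: [1.0, 0.7, -0.2]
gripper_width: 0.0618
grasp_force: 0.0
```

```bash
python3 tip.py
```

```text
tcp [ 0.638  -0.254  -0.0176] w 0.061755498634687656 F [ 0.5 -0.7  1.2] n 158 dark low z (1,5,20%) [0.022 0.025 0.03 ]
```

>>> play_rows(
  increments=[
    [0,0,0,0,0,0,30],
    [0,0,0,0,0,0,30],
    [0,0,0,0,0,0,30],
    [0,0,0,0,0,0,30],
    [0,0,0,0,0,0,30],
  ],
)

```text
time: 5.97
eef_pos: [0.6384, -0.2542, -0.0168]
tool_rot: [2.77, 1.481, 0.001]
force: [-0.3, -1.0, 5.1]
gripper_width: 0.0391
grasp_force: 61.2
```

```bash
python3 tip.py
```

```text
tcp [ 0.6384 -0.2543 -0.0168] w 0.03854582364897502 F [-0.7 -0.1  4.9] n 169 dark low z (1,5,20%) [0.018 0.023 0.034]
```

Gripped: 39 mm wide at 61 N. I'll lift and measure how the block hangs.

>>> play_rows(
  increments=[
    [0,0,0,0,0,-5,30],
    [0,0,0,0,0,-15,30],
    [0,0,0,0,0,-25,30],
    [0,0,0,0,0,-35,30],
    [0,0,0,0,0,-35,30],
  ],
)

```text
time: 6.43
eef_pos: [0.6377, -0.2541, 0.0998]
tool_rot: [-2.77, -1.481, 0.001]
force: [0.8, 0.6, -0.4]
gripper_width: 0.0393
grasp_force: 60.4
```

>>> play_rows(
  increments=[
    [0,0,0,0,0,-35,30],
    [0,0,0,0,0,0,30],
  ],
)

```text
time: 6.6
eef_pos: [0.6407, -0.2559, 0.141]
tool_rot: [2.765, 1.478, 0.01]
force: [0.8, -1.3, -0.7]
gripper_width: 0.0392
grasp_force: 60.5
```

```bash
python3 tip.py; sed 's/pics\/{n}0/pics\/{n}5/; s/d0.pkl/d5.pkl/' s0.py > s0b.py; python3 s0b.py >/dev/null; python3 - <<'E'
from h import *
d=pickle.load(open("d5.pkl","rb"));g=d["scene"];P=cloud(g);im=g["image"].astype(int)
u,v=px(g,[.638,-.254,.14]);u,v=int(u),int(v);print(u,v)
a=cv2.resize(g["image"][v-50:v+50,u-50:u+50],(600,600),interpolation=cv2.INTER_CUBIC);cv2.imwrite("pics/c5.png",cv2.convertScaleAbs(a[:,:,::-1],alpha=1.4))
m=(np.hypot(P[...,0]-.638,P[...,1]+.254)<.06)&(P[...,2]>.09)&(im.mean(-1)>80)
Q=P[m];print(len(Q),np.percentile(Q[:,2],[0,2,50,98,100]))
t=Q[Q[:,2]>np.percentile(Q[:,2],98)-.004]
E
python3 go.py .61 .195 .13 11.5 30 17
```

```text
tcp [ 0.6399 -0.255   0.1377] w 0.038896753334286015 F [ 0.5 -0.5 -2.3] n 204 dark low z (1,5,20%) [0.164 0.167 0.182]
355 150
516 [0.16354298 0.16687868 0.18796325 0.43741408 0.44878813]
t 6.75 tcp [ 0.6383 -0.2539  0.1336] head -33.72 tilt [0.0006 0.0006] F [-0.85  0.12 -0.89] w 0.0389 gf 60.547131299972534 q [-0.03  0.77  0.55  1.51 -0.45  1.    0.05]
[0, 0, np.float64(-2.7), 21.0, -16.0, 0.2, 30.0]
[0, 0, np.float64(-2.7), 21.8, -15.0, 0.2, 30.0]
[0, 0, np.float64(-2.7), 22.5, -14.0, 0.2, 30.0]
[0, 0, np.float64(-2.7), 23.1, -12.9, 0.2, 30.0]
[0, 0, np.float64(-2.7), 23.7, -11.8, 0.2, 30.0]
[0, 0, np.float64(-2.7), 24.2, -10.7, 0.2, 30.0]
[0, 0, np.float64(-2.7), 24.7, -9.5, 0.2, 30.0]
[0, 0, np.float64(-2.7), 25.1, -8.4, 0.2, 30.0]
[0, 0, np.float64(-2.7), 25.5, -7.2, 0.2, 30.0]
[0, 0, np.float64(-2.7), 25.8, -6.0, 0.2, 30.0]
[0, 0, np.float64(-2.7), 26.0, -4.7, 0.2, 30.0]
[0, 0, np.float64(-2.7), 26.2, -3.5, 0.2, 30.0]
[0, 0, np.float64(-2.7), 26.3, -2.3, 0.2, 30.0]
[0, 0, np.float64(-2.7), 26.4, -1.0, 0.3, 30.0]
[0, 0, np.float64(-2.7), 26.5, 0.2, 0.2, 30.0]
[0, 0, np.float64(-2.7), 26.4, 1.5, 0.3, 30.0]
[0, 0, np.float64(-2.7), 26.3, 2.7, 0.2, 30.0]
```

View pics/c5.png

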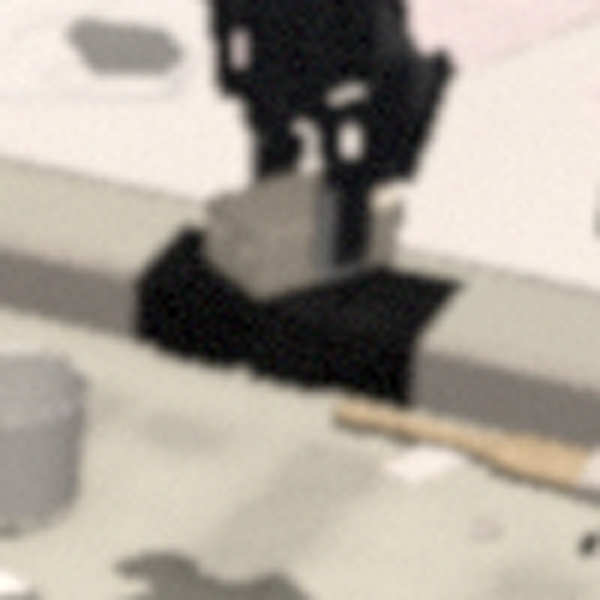

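```bash
cat > s4.py <<'E'
from h import *
d=pickle.load(open("d0.pkl","rb"))
yaw=np.radians(11.5);o=np.array([.4774,.1676])
for n in d:
    P=cloud(d[n]);im=d[n]["image"].astype(int);gray=im.mean(-1);q=P[...,:2]-o
    x=(q[...,0]*np.cos(yaw)+q[...,1]*np.sin(yaw))*1000;y=(-q[...,0]*np.sin(yaw)+q[...,1]*np.cos(yaw))*1000;z=P[...,2]*1000
    # jaw arms tops
    for xs in((30,70),(100,175)):
      m=(x>xs[0])&(x<xs[1])&(z>38)&(z<56)&(abs(y)<100)
      for sgn in(1,-1):
        a=np.sort(np.abs(y[m&(y*sgn>0)])); print(n,"arm/pad x",xs,"side",sgn,len(a),np.round(np.percentile(a,[2,10,50,90,98]),1))
    b=(gray<75)&(abs(x-135)<35)&(abs(y)<32)&(z>16)&(z<30)
    print(n,"bed x",np.percentile(x[b],[3,97]).round(1),"y",np.percentile(y[b],[3,97]).round(1),"z",np.median(z[b]).round(1))
    for lo,hi in((26,36),(36,50)):
        m=(abs(x-135)<18)&(z>lo)&(z<hi)&(abs(y)<55)
        print(n,lo,"pad y L",np.round(np.percentile(y[m&(y>0)],[2,10,50]),1),"R",np.round(np.percentile(y[m&(y<0)],[50,90,98]),1))
    bp=(abs(z-12)<5)&(x>-80)&(x<230)&(abs(y)<130)&(abs(P[...,2]*1000-12)<4)
    print(n,"base",np.percentile(x[bp],[1,99]).round(1),np.percentile(y[bp],[1,99]).round(1))
    v=(z>95)&(abs(y)<22)&(abs(x)<75)&(z<140)
    print(n,"high bar pts n",v.sum(),"x",np.round(np.percentile(x[v],[5,50,95]),1) if v.any() else "", "y",np.round(np.percentile(y[v],[5,50,95]),1),"zmax",z[v].max().round(1))
S=d["scene"];C=-np.array(S["R"]).T@np.array(S["t"])
for p in[(527,138),(688,213),(460,235),(615,310)]:
    w=ray(S,200+(p[0]+.5)/4-.5,260+(p[1]+.5)/4-.5,0)-C
    nrm=np.array([-np.sin(yaw),np.cos(yaw),0]);k=(np.r_[o,0]-C)@nrm/(w@nrm);Q=C+k*w
    X=(Q[:2]-o)@[np.cos(yaw),np.sin(yaw)];Z=Q[2]-.07;print("ball",np.round([X*1000,Z*1000,np.hypot(X,Z)*1000,np.degrees(np.arctan2(X,Z))],1))
E
python3 s4.py
```

```text
scene arm/pad x (30, 70) side 1 51 [ 2.2  4.   7.9 71.7 75.7]
scene arm/pad x (30, 70) side -1 132 [52.6 53.1 55.4 64.7 65.8]
scene arm/pad x (100, 175) side 1 612 [47.6 51.3 68.2 75.9 76.9]
scene arm/pad x (100, 175) side -1 480 [35.3 36.4 54.4 64.  66.7]
scene bed x [119.  157.3] y [-21.4  29.2] z 24.2
scene 26 pad y L [ 2.4  4.7 18.7] R [-36.5 -12.7  -5.9]
scene 36 pad y L [46.6 48.1 53.2] R [-38.2 -35.7 -35.1]
scene base [-47.9 202.9] [-88.4 104.3]
scene high bar pts n 108 x [-44.8  21.3  29.9] y [3.3 7.1 9.7] zmax 127.1
top arm/pad x (30, 70) side 1 100 [ 1.  53.4 64.6 71.2 73. ]
top arm/pad x (30, 70) side -1 91 [ 1.4 57.5 63.2 69.  70.5]
top arm/pad x (100, 175) side 1 232 [42.8 45.9 62.3 70.5 72.3]
top arm/pad x (100, 175) side -1 220 [40.  42.9 61.1 69.1 70.7]
top bed x [118.4 157.6] y [-23.4  25.5] z 24.1
top 26 pad y L [ 0.3  2.6 13.3] R [-12.5  -2.3  -0.6]
top 36 pad y L [42.6 43.2 48.3] R [-46.4 -41.2 -39.7]
top base [-49.7 201.7] [-97.9  99.3]
top high bar pts n 42 x [-49.7  17.6  26.4] y [-2.8  1.   5.1] zmax 129.4
ball [27.7 46.6 54.2 30.7]
ball [-41.9  19.7  46.3 -64.9]
ball [ 56.6 -24.3  61.7 113.3]
ball [ -15.1  -54.7   56.7 -164.6]
```

>>> play_rows(
  increments=[
    [0,0,-2.7,21,-16,0,30],
    [0,0,-2.7,22,-15,0,30],
    [0,0,-2.7,22.5,-14,0,30],
    [0,0,-2.7,23,-13,0,30],
    [0,0,-2.7,23.5,-12,0,30],
  ],
)

```text
time: 7.17
eef_pos: [0.6287, -0.1206, 0.1317]
tool_rot: [-2.574, -1.799, 0.003]
force: [0.3, 0.1, -1.2]
gripper_width: 0.0388
grasp_force: 60.4
```

>>> play_rows(
  increments=[
    [0,0,-2.7,24,-10.5,0,30],
    [0,0,-2.7,24.5,-9.5,0,30],
    [0,0,-2.7,25,-8.5,0,30],
    [0,0,-2.7,25.5,-7,0,30],
    [0,0,-2.7,26,-6,0,30],
  ],
)

```text
time: 7.58
eef_pos: [0.6205, 0.0109, 0.1318]
tool_rot: [-2.345, -2.089, 0.003]
force: [0.4, -0.2, -0.6]
gripper_width: 0.0393
grasp_force: 60.4
```

```bash
python3 go.py .61 .195 .13 11.5 30 8
```

```text
t 7.58 tcp [0.6205 0.0109 0.1318] head -6.59 tilt [-0.0005 -0.0019] F [ 0.36 -0.22 -0.56] w 0.0393 gf 60.3643012046814 q [-0.41  0.64  0.45  1.7  -0.34  0.88  0.07]
[0, 0, np.float64(-2.3), 22.7, -3.9, 0.2, 30.0]
[0, 0, np.float64(-2.3), 22.8, -3.0, 0.2, 30.0]
[0, 0, np.float64(-2.3), 23.0, -2.1, 0.2, 30.0]
[0, 0, np.float64(-2.3), 23.0, -1.2, 0.2, 30.0]
[0, 0, np.float64(-2.3), 23.0, -0.3, 0.3, 30.0]
[0, 0, np.float64(-2.3), 23.1, 0.6, 0.2, 30.0]
[0, 0, np.float64(-2.3), 23.0, 1.6, 0.3, 30.0]
[0, 0, np.float64(-2.3), 22.9, 2.5, 0.2, 30.0]
```

>>> play_rows(
  increments=[
    [0,0,-2.3,23,-3.5,0,30],
    [0,0,-2.3,23,-3,0,30],
    [0,0,-2.3,23,-2,0,30],
    [0,0,-2.3,23,-1,0,30],
    [0,0,-2.3,23,0,0,30],
  ],
)

```text
time: 8.0
eef_pos: [0.6154, 0.1262, 0.1318]
tool_rot: [-2.124, -2.314, 0.003]
force: [0.0, 0.3, -1.2]
gripper_width: 0.039
grasp_force: 60.4
```

>>> play_rows(
  increments=[
    [0,0,-2.3,23.5,1,0,30],
    [0,0,-2.3,23.5,2,0,30],
    [0,0,-2,23.5,3.5,0,30],
    [0,0,0,0,0,25,30],
    [0,0,0,0,0,25,30],
  ],
)

```text
time: 8.42
eef_pos: [0.6137, 0.198, 0.082]
tool_rot: [-1.987, -2.433, -0.001]
force: [1.0, -1.2, -1.4]
gripper_width: 0.0389
grasp_force: 60.6
```

```bash
python3 go.py .6122 .1975 .04 11.5 30 4; cat > s6.py <<'E'
from workcell import *
from h import *
import sys
yaw=np.radians(11.5);o=np.array([.4774,.1676])
s=state();g=get_image("scene");P=cloud(g);im=g["image"];q=P[...,:2]-o
pickle.dump(dict(scene=g),open(sys.argv[1]+".pkl","wb"))
x=(q[...,0]*np.cos(yaw)+q[...,1]*np.sin(yaw))*1000;y=(-q[...,0]*np.sin(yaw)+q[...,1]*np.cos(yaw))*1000;z=P[...,2]*1000
t=s["eef_pos"][:2]-o;tx=t[0]*np.cos(yaw)+t[1]*np.sin(yaw);ty=-t[0]*np.sin(yaw)+t[1]*np.cos(yaw)
hsv=cv2.cvtColor(im,cv2.COLOR_RGB2HSV)
m=(abs(x-135)<45)&(abs(y)<50)&(z>20)&(im.mean(-1)>75)&(hsv[...,1]>22)
print("tcp press",np.round([tx*1000,ty*1000,s["eef_pos"][2]*1000],1))
print("cream n",m.sum(),"x",np.percentile(x[m],[1,5,50,95,99]).round(1),"y",np.percentile(y[m],[1,5,50,95,99]).round(1),"z",np.percentile(z[m],[1,5,50,95,99]).round(1))
u,v=map(int,px(g,[.612,.197,.06]));print(u,v)
cv2.imwrite("pics/%s.png"%sys.argv[1],cv2.resize(im[v-60:v+50,u-75:u+85,::-1],(800,550),interpolation=cv2.INTER_CUBIC))
E
python3 s6.py c6
```

```text
t 8.42 tcp [0.6137 0.198  0.082 ] head 11.54 tilt [0.0008 0.0005] F [ 1.01 -1.17 -1.36] w 0.0389 gf 60.60453772544861 q [-0.62  0.73  0.34  1.66 -0.31  0.81  0.05]
[0, 0, np.float64(0.0), -0.0, -0.4, 10.5, 30.0]
[0, 0, np.float64(0.0), -0.1, -0.4, 10.5, 30.0]
[0, 0, np.float64(0.0), -0.0, -0.4, 10.5, 30.0]
[0, 0, np.float64(0.0), -0.1, -0.4, 10.5, 30.0]
tcp press [139.7   2.6  82. ]
cream n 1459 x [ 90.7  93.3 127.2 158.2 172.7] y [-23.4 -12.2  30.   45.9  49. ] z [108.1 114.5 132.9 541.1 547.7]
270 305
```

View pics/c6.png

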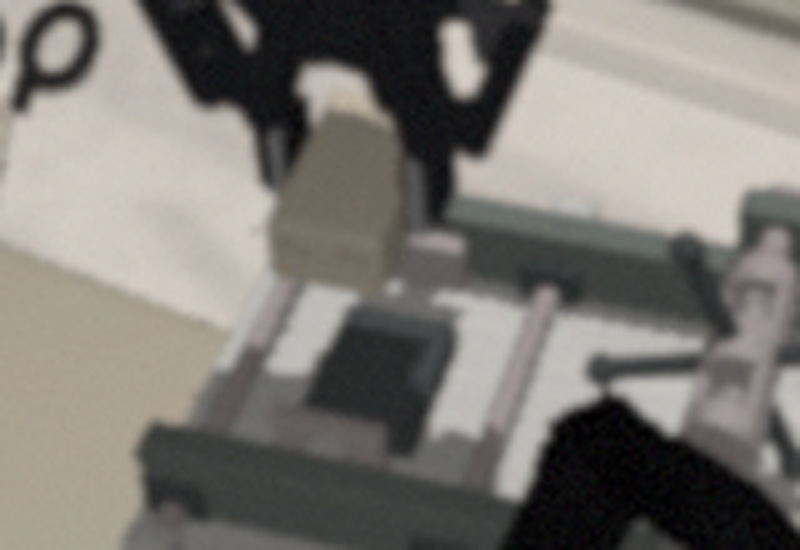

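The block hangs level above and slightly beyond the bed in the view. Its near end face is at (330,255) in the crop and the bed is at (385,370). I'll compare the block end's position in the scene frame.

```bash
python3 - <<'E'
from h import *
g=pickle.load(open("c6.pkl","rb"))["scene"];P=cloud(g);yaw=np.radians(11.5);o=np.array([.4774,.1676]);q=P[...,:2]-o
x=(q[...,0]*np.cos(yaw)+q[...,1]*np.sin(yaw))*1000;y=(-q[...,0]*np.sin(yaw)+q[...,1]*np.cos(yaw))*1000;z=P[...,2]*1000
for n,(a,b,c,d) in dict(end=(252,291,270,300),top=(257,272,271,288)).items():
    s=np.s_[b:d,a:c];print(n,"x",np.percentile(x[s],[2,50,98]).round(1),"y",np.percentile(y[s],[2,50,98]).round(1),"z",np.percentile(z[s],[2,50,98]).round(1))
# x-extent of block end row
for v in(288,292,295,298): print(v,[f"{u}:{x[v,u]:.0f},{y[v,u]:.0f},{z[v,u]:.0f}" for u in range(246,278,3)])
E
```

```text
end x [122.6 137.2 153.6] y [31.4 37.9 39.9] z [112.9 123.6 133.3]
top x [127.  141.6 155.6] y [-7.5 10.5 27.8] z [130.4 132.2 133.9]
288 ['246:223,-79,-1', '249:158,34,132', '252:153,33,132', '255:148,33,133', '258:143,32,133', '261:139,29,132', '264:134,28,132', '267:130,27,131', '270:125,26,132', '273:121,23,130', '276:119,15,122']
292 ['246:218,-68,-0', '249:156,39,128', '252:151,39,129', '255:146,39,130', '258:141,38,131', '261:136,37,131', '264:131,38,133', '267:127,34,131', '270:122,34,131', '273:120,27,125', '276:120,14,111']
295 ['246:216,-60,-0', '249:157,39,121', '252:154,35,118', '255:149,34,117', '258:142,38,123', '261:137,37,124', '264:134,31,119', '267:126,38,128', '270:120,39,130', '273:120,27,118', '276:141,-37,44']
298 ['246:212,-52,0', '249:158,39,112', '252:153,39,114', '255:147,39,116', '258:142,38,116', '261:137,39,119', '264:132,37,118', '267:127,36,118', '270:121,39,123', '273:121,27,111', '276:141,-36,37']
```

>>> play_rows(
  increments=[
    [0,0,0,0,-1,20,30],
    [0,0,0,0,0,20,30],
    [0,0,0,0,0,18,30],
    [0,0,0,0,0,10,30],
    [0,0,0,0,0,5,30],
  ],
)

```text
time: 8.88
eef_pos: [0.6121, 0.1952, 0.0083]
tool_rot: [-1.99, -2.429, 0.004]
force: [-0.1, -0.6, -0.9]
gripper_width: 0.0395
grasp_force: 60.6
```

>>> play_rows(
  increments=[
    [0,0,0,0,0,2,30],
    [0,0,0,0,0,1,30],
    [0,0,0,0,0,1,30],
    [0,0,0,0,0,0,30],
  ],
)

```text
time: 9.22
eef_pos: [0.6134, 0.1959, 0.0065]
tool_rot: [1.99, 2.43, 0.001]
force: [-0.4, 0.2, -0.7]
gripper_width: 0.039
grasp_force: 60.6
```

>>> play_rows(
  increments=[
    [0,0,0,0,0,1,30],
    [0,0,0,0,0,1,30],
    [0,0,0,0,0,0,30],
  ],
)

```text
time: 9.47
eef_pos: [0.6131, 0.1958, 0.0039]
tool_rot: [1.99, 2.431, 0.0]
force: [-0.0, -0.5, -1.4]
gripper_width: 0.0389
grasp_force: 60.6
```

>>> play_rows(
  increments=[
    [0,0,0,0,0,1,30],
    [0,0,0,0,0,0,30],
  ],
)

```text
time: 9.63
eef_pos: [0.613, 0.1958, 0.0027]
tool_rot: [-1.99, -2.431, 0.0]
force: [0.1, -0.7, -0.4]
gripper_width: 0.0388
grasp_force: 60.6
```

>>> play_rows(
  increments=[
    [0,0,0,0,0,1,30],
    [0,0,0,0,0,0,30],
  ],
)

```text
time: 9.8
eef_pos: [0.6132, 0.1958, 0.0022]
tool_rot: [1.99, 2.431, 0.0]
force: [-2.3, -0.1, 6.9]
gripper_width: 0.0391
grasp_force: 61.4
```

>>> play_rows(
  increments=[
    [0,0,0,0,0,0,46],
    [0,0,0,0,0,0,54],
    [0,0,0,0,0,0,54],
    [0,0,0,0,0,0,54],
  ],
)

```text
time: 10.13
eef_pos: [0.613, 0.1958, 0.0017]
tool_rot: [-1.99, -2.431, 0.0]
force: [0.1, -0.1, 0.5]
gripper_width: 0.0541
grasp_force: 0.0
```

>>> play_rows(
  increments=[
    [0,0,0,0,0,-5,54],
    [0,0,0,0,0,-20,54],
    [0,0,0,0,0,-40,54],
    [0,0,0,0,0,-40,54],
    [0,0,0,0,0,-40,54],
  ],
)

```text
time: 10.55
eef_pos: [0.6127, 0.1954, 0.1488]
tool_rot: [-1.991, -2.43, 0.001]
force: [1.8, -0.1, 1.4]
gripper_width: 0.0537
grasp_force: 0.0
```

```bash
python3 go.py; python3 s6.py c7; python3 - <<'E'
from h import *
g=pickle.load(open("c7.pkl","rb"))["scene"];P=cloud(g);yaw=np.radians(11.5);o=np.array([.4774,.1676]);q=P[...,:2]-o
x=(q[...,0]*np.cos(yaw)+q[...,1]*np.sin(yaw))*1000;y=(-q[...,0]*np.sin(yaw)+q[...,1]*np.cos(yaw))*1000;z=P[...,2]*1000
m=(abs(x-138)<30)&(abs(y)<41)&(z>46)&(z<60)
c=max(cv2.findContours(m.astype(np.uint8),0,1)[0],key=cv2.contourArea)[:,0]
W=np.array([[x[v,u],y[v,u]] for u,v in c],np.float32);print(cv2.minAreaRect(W),"z",np.median(z[m]))
E
```

```text
t 10.55 tcp [0.6127 0.1954 0.1488] head 11.36 tilt [-0.0003 -0.0004] F [ 1.82 -0.1   1.39] w 0.0537 gf 0.0 q [-0.64  0.64  0.38  1.62 -0.28  0.93  0.03]
tcp press [138.2   0.3 148.8]
cream n 982 x [ 93.6 110.1 135.3 166.5 175.4] y [-37.1 -26.9  10.8  37.   47.6] z [ 30.5  36.1  51.8 362.6 415.2]
270 305
((138.89186096191406, -1.5377311706542969), (40.722991943359375, 79.22294616699219), 0.626003623008728) z 51.79101257026004
```

View pics/c7.png

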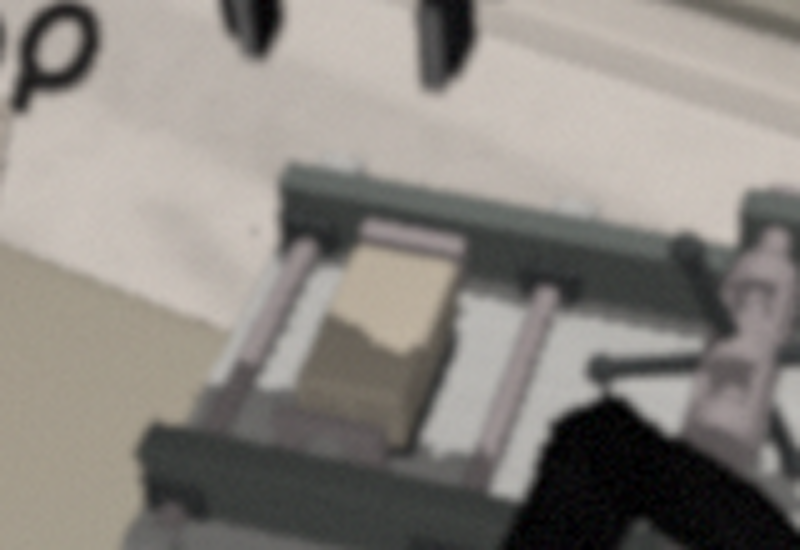

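The block sits square on the bed between the pads: far pad at (415,235), block centre at about (390,330), top z 51.8 mm. I have no picture views left, so from here I'll measure numerically. Next I shut the fingers and stage behind the turnbuckle with the tool turned 90°.

>>> play_rows(
  increments=[
    [0,0,0,0,0,-15,0],
    [0,0,0,0,0,-15,0],
    [0,0,0,0,0,-15,0],
  ],
)

```text
time: 10.85
eef_pos: [0.613, 0.1957, 0.193]
tool_rot: [1.99, 2.431, 0.001]
force: [-0.6, 0.6, 0.3]
gripper_width: 0.0183
grasp_force: 0.0
```

```bash
python3 go.py .409 .155 .2 -78.5 0 15
```

```text
t 10.85 tcp [0.613  0.1957 0.193 ] head 11.38 tilt [0.0001 0.0003] F [-0.59  0.57  0.34] w 0.0183 gf 0.0 q [-0.66  0.6   0.4   1.58 -0.26  1.02  0.01]
[0, 0, np.float64(6.0), 0.0, -13.9, -0.5, 0.0]
[0, 0, np.float64(6.0), -1.4, -13.8, -0.5, 0.0]
[0, 0, np.float64(6.0), -2.9, -13.6, -0.5, 0.0]
[0, 0, np.float64(6.0), -4.3, -13.2, -0.5, 0.0]
[0, 0, np.float64(6.0), -5.6, -12.7, -0.5, 0.0]
[0, 0, np.float64(6.0), -6.9, -12.0, -0.5, 0.0]
[0, 0, np.float64(6.0), -8.1, -11.2, -0.4, 0.0]
[0, 0, np.float64(6.0), -9.3, -10.3, -0.5, 0.0]
[0, 0, np.float64(6.0), -10.3, -9.3, -0.4, 0.0]
[0, 0, np.float64(6.0), -11.2, -8.2, -0.5, 0.0]
[0, 0, np.float64(6.0), -12.0, -6.9, -0.4, 0.0]
[0, 0, np.float64(6.0), -12.6, -5.7, -0.5, 0.0]
[0, 0, np.float64(6.0), -13.2, -4.3, -0.4, 0.0]
[0, 0, np.float64(6.0), -13.5, -2.9, -0.5, 0.0]
[0, 0, np.float64(6.0), -13.8, -1.5, -0.4, 0.0]
```

>>> play_rows(
  increments=[
    [0,0,6,0,-14,0,0],
    [0,0,6,-1.5,-14,0,0],
    [0,0,6,-3,-13.5,0,0],
    [0,0,6,-4.5,-13,0,0],
    [0,0,6,-5.5,-12.5,0,0],
  ],
)

```text
time: 11.27
eef_pos: [0.5445, 0.1815, 0.1921]
tool_rot: [-2.556, -1.826, -0.001]
force: [0.5, 1.3, 0.1]
gripper_width: 0.0001
grasp_force: 0.0
```

>>> play_rows(
  increments=[
    [0,0,6,-7,-12,0,0],
    [0,0,6,-8,-11,0,0],
    [0,0,6,-9.5,-10.5,0,0],
    [0,0,6,-10.5,-9.5,0,0],
    [0,0,6,-11,-8,0,0],
  ],
)

```text
time: 11.68
eef_pos: [0.4764, 0.1678, 0.1921]
tool_rot: [-2.941, -1.102, -0.0]
force: [0.5, -0.1, -1.1]
gripper_width: 0.0
grasp_force: 0.0
```

>>> play_rows(
  increments=[
    [0,0,6,-12,-7,0,0],
    [0,0,6,-12.5,-5.5,0,0],
    [0,0,6,-13,-4.5,0,0],
    [0,0,6,-13.5,-3,0,0],
    [0,0,6,-14,-1.5,0,0],
  ],
)

```text
time: 12.1
eef_pos: [0.4086, 0.1547, 0.192]
tool_rot: [-3.126, -0.303, -0.0]
force: [0.2, 0.2, -0.4]
gripper_width: -0.0002
grasp_force: 0.0
```

```bash
cat > look.py <<'E'
# press-frame measurement in scene/top, in robot-frame-corrected press coords
from workcell import *
from h import *
yaw=np.radians(11.5);O=np.array([.4800,.1695]);ex=np.array([np.cos(yaw),np.sin(yaw)]);ey=np.array([-np.sin(yaw),np.cos(yaw)])
s=state();p=s["eef_pos"];t=p[:2]-O
print("t",round(s["time"],2),"tcp press mm",np.round([t@ex*1000,t@ey*1000,p[2]*1000],1),"F press",np.round([s["force"][:2]@ex,s["force"][:2]@ey,s["force"][2]],2),"q",np.round(s["qpos"],2),"w",s["gripper_width"])
G={n:get_image(n) for n in("scene","top")}
pickle.dump(G,open("last.pkl","wb"))
for n,g in G.items():
    P=cloud(g);q=P[...,:2]-O;b=3 if n=="scene" else -1
    x=(q@ex)*1000;y=(q@ey)*1000-b;z=P[...,2]*1000;gray=g["image"].mean(-1)
    m=(abs(x-t[0]*0-(t@ex)*1000)<30)&(abs(y-(t@ey)*1000)<30)&(z>60)&(z<p[2]*1000+90)&(gray<70)
    if n=="scene" and m.sum()>20: print("tool dark low z",np.percentile(z[m],[0,1,5,20]).round(1),"x range at tip",np.round(np.percentile(x[m&(z<np.percentile(z[m],1)+25)],[2,98]),1),"y",np.round(np.percentile(y[m&(z<np.percentile(z[m],1)+25)],[2,98]),1))
    d=(abs(y)<12)&(abs(np.hypot(x,z-70)-42)<20)&(gray<95)&(z>62)
    far=np.hypot(x-(t@ex)*1000,0)>25
    th=np.degrees(np.arctan2(x[d&far],z[d&far]-70)); h,e=np.histogram(th,bins=np.arange(-120,125,10)); print(n,"bar deg hist",[(int(e[i]),int(h[i])) for i in range(len(h)) if h[i]>4])
    L=(abs(x-135)<15)&(z>28)&(z<56)&(y>30)&(y<60);
    for nm,k in(("arm y L",(abs(x-135)<15)&(z>42)&(z<54)&(y>45)&(y<90)),("arm y R",(abs(x-135)<15)&(z>42)&(z<54)&(y<-45)&(y>-90))):
        if k.sum()>10: print(n,nm,k.sum(),np.percentile(y[k],[5,50,95]).round(1))
E
python3 look.py
```

```text
t 12.1 tcp press mm [-73.   -0.3 192. ] F press [ 0.26  0.15 -0.44] q [-1.22  0.36  0.92  2.12 -0.39  0.84 -1.44] w -0.00016577431807325614
tool dark low z [ 92.7  93.4  95.  228.7] x range at tip [-51.1 -43.6] y [-2.7  5.8]
scene bar deg hist [(-70, 41), (-60, 31), (10, 8), (20, 85), (100, 13)]
scene arm y L 248 [47.3 60.8 71.8]
scene arm y R 135 [-70.5 -60.8 -46.5]
top bar deg hist []
top arm y L 93 [46.4 61.6 71.2]
top arm y R 82 [-70.2 -61.9 -46.4]
```

```bash
python3 - <<'E'
from h import *
yaw=np.radians(11.5);O=np.array([.4800,.1695]);ex=np.array([np.cos(yaw),np.sin(yaw)]);ey=np.array([-np.sin(yaw),np.cos(yaw)])
g=pickle.load(open("last.pkl","rb"))["scene"];P=cloud(g);q=P[...,:2]-O;x=q@ex*1000;y=q@ey*1000-3;z=P[...,2]*1000;gray=g["image"].mean(-1)
u,v=map(int,px(g,np.r_[O+ex*-.073+ey*.003,.21]));print(u,v)
m=(abs(x+73)<45)&(abs(y)<45)&(z>140)&(z<260)
print("tool n",m.sum(),np.percentile(z[m],[0,2,10]).round(1))
for lo in range(195,260,8):
    k=m&(z>=lo)&(z<lo+8)
    if k.sum()>2: print(lo,k.sum(),"x",np.percentile(x[k],[3,97]).round(1),"y",np.percentile(y[k],[3,97]).round(1),"gray",np.median(gray[k]))
b=(abs(y)<14)&(abs(np.hypot(x,z-70)-50)<14)&(gray<95)&(z>72)&(z<135)
for nm,k in(("near",b&(x<0)),("top",b&(x>0)&(z>100))): print(nm,k.sum(),"angle",np.degrees(np.arctan2(np.median(x[k]),np.median(z[k])-70)).round(1),"r",np.percentile(np.hypot(x[k],z[k]-70),[50,98]).round(1),"y",np.median(y[k]).round(1))
E
```

```text
396 265
tool n 217 [217.6 218.5 224.1]
211 8 x [-78.2 -64.6] y [3.1 4.9] gray 84.5
219 33 x [-82.3 -61.7] y [ 3.6 10.3] gray 82.66666666666667
227 60 x [-82.5 -62.4] y [ 4.  12.7] gray 39.66666666666667
235 67 x [-82.5 -61.8] y [ 3.8 13.1] gray 39.333333333333336
243 47 x [-79.5 -63.1] y [ 4.5 13.3] gray 23.0
near 56 angle -62.2 r [50.4 56.6] y 2.3
top 68 angle 22.0 r [54.4 61.5] y 3.2
```

Bars measured at about 22° and -65°, so the turn is about 0.4 rad. The shut tips stand about 24 mm above the reported TCP. First stroke is on the +z bar.

>>> play_rows(
  increments=[
    [0,0,0,21,0,10,0],
    [0,0,0,22,0,15,0],
    [0,0,0,22,0,20,0],
    [0,0,0,0,0,30,0],
    [0,0,0,0,0,28,0],
  ],
)

```text
time: 12.62
eef_pos: [0.4744, 0.1677, 0.0875]
tool_rot: [-3.125, -0.315, -0.002]
force: [0.3, -0.1, -1.5]
gripper_width: -0.0001
grasp_force: 0.0
```

>>> play_rows(
  increments=[
    [0,0,0,3,0,0,0],
    [0,0,0,3,0,0,0],
    [0,0,0,3,0,0,0],
    [0,0,0,3,0,0,0],
  ],
)

```text
time: 12.95
eef_pos: [0.486, 0.1705, 0.0905]
tool_rot: [-3.125, -0.313, -0.003]
force: [-0.5, -0.5, 0.5]
gripper_width: -0.0001
grasp_force: 0.2
```

```bash
python3 look.py | head -3
```

```text
t 12.95 tcp press mm [ 6.1 -0.3 90.5] F press [-0.62 -0.42  0.5 ] q [-0.94  0.63  0.69  2.01 -0.62  0.71 -1.23] w -6.915766774152892e-05
tool dark low z [60.4 61.4 65.3 88.2] x range at tip [-22.9  34.7] y [-27.8   4.6]
scene bar deg hist [(-70, 53), (-60, 26)]
```

>>> play_rows(
  increments=[
    [0,0,0,4,0,4,0],
    [0,0,0,4,0,4,0],
    [0,0,0,4,0,4,0],
  ],
)

```text
time: 13.3
eef_pos: [0.4968, 0.1728, 0.0767]
tool_rot: [-3.125, -0.312, -0.0]
force: [-3.2, 0.5, 4.9]
gripper_width: -0.0001
grasp_force: 2.8
```

>>> play_rows(
  increments=[
    [0,0,0,4,0,4,0],
    [0,0,0,4,0,4,0],
  ],
)

```text
time: 13.47
eef_pos: [0.5048, 0.1741, 0.0684]
tool_rot: [-3.126, -0.312, 0.0]
force: [-2.8, 1.2, 4.0]
gripper_width: 0.0001
grasp_force: 2.7
```

```bash
python3 look.py | grep -v dark
```

```text
t 13.47 tcp press mm [25.2 -0.4 68.4] F press [-2.54  1.79  4.02] q [-0.9   0.69  0.66  1.97 -0.65  0.7  -1.21] w 8.842198889422813e-05
scene bar deg hist [(-40, 17), (-30, 65), (50, 5)]
scene arm y L 238 [46.5 60.2 70.3]
scene arm y R 125 [-68.7 -59.4 -47.1]
top bar deg hist []
```

>>> play_rows(
  increments=[
    [0,0,0,-2,0,-26,0],
    [0,0,0,0,0,-28,0],
    [0,0,0,-27,0,0,0],
    [0,0,0,-27,0,0,0],
    [0,0,0,-26,0,0,0],
  ],
)

```text
time: 13.98
eef_pos: [0.4231, 0.1573, 0.1229]
tool_rot: [-3.126, -0.311, -0.001]
force: [-0.7, -0.7, -0.0]
gripper_width: -0.0001
grasp_force: 0.0
```

>>> play_rows(
  increments=[
    [0,0,0,0,0,14,0],
    [0,0,0,0,0,14,0],
    [0,0,0,0,0,14,0],
    [0,0,0,2,0,0,0],
    [0,0,0,3,0,0,0],
  ],
)

```text
time: 14.4
eef_pos: [0.4289, 0.1583, 0.0808]
tool_rot: [3.126, 0.311, -0.001]
force: [-0.3, 0.2, 2.0]
gripper_width: 0.0004
grasp_force: 0.0
```

```bash
python3 look.py | grep -v dark
```

```text
t 14.4 tcp press mm [-52.3  -0.8  80.8] F press [-0.23  0.24  2.04] q [-0.99  0.57  0.68  2.16 -0.64  0.62 -1.22] w 0.00042617176737504684
scene bar deg hist [(-30, 68), (-20, 6), (50, 101), (60, 15)]
scene arm y L 243 [46.1 59.5 70.1]
scene arm y R 130 [-68.5 -58.9 -46.6]
top bar deg hist []
top arm y L 95 [46.4 59.7 69.6]
top arm y R 69 [-68.6 -61.1 -47.1]
```

>>> play_rows(
  increments=[
    [0,0,0,4,0,0,0],
    [0,0,0,4,0,-1,0],
    [0,0,0,6,0,-3,0],
    [0,0,0,7,0,-3,0],
    [0,0,0,7,0,-2,0],
  ],
)

```text
time: 14.92
eef_pos: [0.4563, 0.1644, 0.0903]
tool_rot: [-3.126, -0.312, 0.002]
force: [-5.1, 0.4, 2.7]
gripper_width: -0.0003
grasp_force: 2.3
```

>>> play_rows(
  increments=[
    [0,0,0,8,0,-1,0],
    [0,0,0,7.5,0,0,0],
    [0,0,0,6,0,0.5,0],
    [0,0,0,6,0,1.5,0],
    [0,0,0,6,0,2.5,0],
  ],
)

```text
time: 15.33
eef_pos: [0.4896, 0.171, 0.0862]
tool_rot: [-3.126, -0.312, 0.0]
force: [-3.2, -1.0, 2.5]
gripper_width: 0.0001
grasp_force: 2.1
```

```bash
python3 look.py | grep -v dark
```

```text
t 15.33 tcp press mm [ 9.7 -0.5 86.2] F press [-3.34 -0.3   2.53] q [-0.94  0.64  0.69  2.01 -0.62  0.71 -1.23] w 6.0444766406949574e-05
scene bar deg hist [(-70, 11), (-60, 63)]
scene arm y L 206 [45.2 60.2 67.9]
scene arm y R 118 [-66.4 -57.8 -50.4]
top bar deg hist []
top arm y R 25 [-66.7 -61.8 -54.6]
```

>>> play_rows(
  increments=[
    [0,0,0,4.5,0,4,0],
    [0,0,0,5,0,4,0],
    [0,0,0,4,0,4.5,0],
    [0,0,0,2,0,3,0],
  ],
)

```text
time: 15.77
eef_pos: [0.5051, 0.1741, 0.0703]
tool_rot: [3.126, 0.312, 0.001]
force: [-2.3, -0.4, 5.0]
gripper_width: 0.0
grasp_force: 2.7
```

>>> play_rows(
  increments=[
    [0,0,0,-2,0,-26,0],
    [0,0,0,0,0,-28,0],
    [0,0,0,-27,0,0,0],
    [0,0,0,-27,0,0,0],
    [0,0,0,-26,0,0,0],
  ],
)

```text
time: 16.18
eef_pos: [0.4233, 0.1574, 0.1247]
tool_rot: [3.126, 0.311, 0.001]
force: [-0.0, 0.4, -0.1]
gripper_width: -0.0002
grasp_force: 0.0
```

>>> play_rows(
  increments=[
    [0,0,0,0,0,14,0],
    [0,0,0,0,0,14,0],
    [0,0,0,0,0,14,0],
    [0,0,0,2,0,0,0],
    [0,0,0,3,0,0,0],
  ],
)

```text
time: 16.6
eef_pos: [0.429, 0.1584, 0.0827]
tool_rot: [3.126, 0.31, -0.001]
force: [0.3, 0.0, 0.6]
gripper_width: -0.0001
grasp_force: 0.0
```

```bash
cat > pads.py <<'E'
from h import *
yaw=np.radians(11.5);O=np.array([.4800,.1695]);ex=np.array([np.cos(yaw),np.sin(yaw)]);ey=np.array([-np.sin(yaw),np.cos(yaw)])
G=pickle.load(open("last.pkl","rb"))
for n,g in G.items():
    P=cloud(g);q=P[...,:2]-O;b=3 if n=="scene" else -1
    x=(q@ex)*1000;y=(q@ey)*1000-b;z=P[...,2]*1000
    k=(abs(x-135)<12)&(z>50)&(z<56)&(abs(y)<42);hsv=cv2.cvtColor(g["image"],cv2.COLOR_RGB2HSV)
    c=(abs(x-135)<12)&(z>30)&(abs(y)<60)&(z<56)
    # saturation vs y profile: cream block is more saturated than pads and arms
    pr=[(yy,int(np.median(hsv[...,1][c&(abs(y-yy)<1)])),round(float(np.median(z[c&(abs(y-yy)<1)])))) for yy in list(range(-48,-27,2))+list(range(28,50,2)) if (c&(abs(y-yy)<1)).sum()>1]
    print(n,"top y",np.percentile(y[k],[2,98]).round(1),pr)
E
python3 look.py | grep -v dark; python3 pads.py
```

```text
t 16.6 tcp press mm [-52.2  -0.7  82.7] F press [ 0.34 -0.06  0.57] q [-0.99  0.57  0.69  2.16 -0.63  0.62 -1.22] w -6.652059444745757e-05
scene bar deg hist [(-40, 13), (-30, 50), (40, 9), (50, 103)]
scene arm y L 175 [47.1 60.  66.6]
scene arm y R 121 [-65.3 -56.1 -49.3]
top bar deg hist []
top arm y L 79 [46.8 57.7 65.7]
top arm y R 67 [-65.7 -58.  -49.9]
scene top y [-37.6  39.1] [(-48, 12, 45), (-44, 17, 49), (-42, 15, 50), (-40, 18, 49), (-38, 19, 50), (-36, 26, 50), (-34, 33, 52), (-32, 36, 52), (-30, 39, 52), (-28, 39, 52), (28, 39, 52), (30, 39, 52), (32, 36, 50), (34, 36, 51), (36, 18, 49), (38, 17, 50), (40, 16, 50), (42, 15, 49), (44, 13, 46), (46, 8, 45), (48, 7, 46)]
top top y [-38.6  40.5] [(-48, 5, 40), (-46, 3, 38), (-44, 5, 43), (-42, 7, 45), (-40, 11, 49), (-38, 11, 49), (-36, 13, 48), (-34, 19, 51), (-32, 32, 50), (-30, 38, 52), (-28, 38, 52), (28, 39, 53), (30, 38, 52), (32, 36, 54), (36, 18, 38), (38, 12, 49), (40, 11, 51), (42, 11, 52), (44, 8, 48), (46, 7, 48), (48, 6, 45)]
```

>>> play_rows(
  increments=[
    [0,0,0,4,0,1,0],
    [0,0,0,4,0,0,0],
    [0,0,0,6,0,-3,0],
    [0,0,0,7,0,-3,0],
    [0,0,0,7,0,-2,0],
  ],
)

```text
time: 17.12
eef_pos: [0.4562, 0.1644, 0.0902]
tool_rot: [-3.126, -0.312, 0.002]
force: [-4.4, -0.8, 2.0]
gripper_width: -0.0
grasp_force: 2.3
```

>>> play_rows(
  increments=[
    [0,0,0,6,0,-1,0],
    [0,0,0,5,0,0,0],
  ],
)

```text
time: 17.28
eef_pos: [0.4675, 0.1666, 0.0911]
tool_rot: [-3.126, -0.312, 0.0]
force: [-4.8, -1.2, 2.5]
gripper_width: 0.0001
grasp_force: 2.1
```

>>> play_rows(
  increments=[
    [0,0,0,4,0,0,0],
  ],
)

```text
time: 17.37
eef_pos: [0.4714, 0.1673, 0.0908]
tool_rot: [-3.126, -0.312, 0.0]
force: [-4.3, -0.1, 1.8]
gripper_width: 0.0
grasp_force: 2.0
```

>>> play_rows(
  increments=[
    [0,0,0,3,0,0,0],
  ],
)

```text
time: 17.45
eef_pos: [0.4742, 0.1679, 0.0907]
tool_rot: [3.126, 0.312, -0.0]
force: [-4.1, -0.8, 1.4]
gripper_width: -0.0002
grasp_force: 1.9
```

>>> play_rows(
  increments=[
    [0,0,0,3,0,0.5,0],
  ],
)

```text
time: 17.53
eef_pos: [0.477, 0.1684, 0.0902]
tool_rot: [3.126, 0.311, -0.0]
force: [-4.1, 0.2, 1.9]
gripper_width: 0.0002
grasp_force: 1.9
```

```bash
cat > T.py <<'E'
# T.py x y z fx fy fz ... : angle and torque estimates from play_rows readings
import sys,numpy as np
yaw=np.radians(11.5);O=np.array([.4800,.1695]);ex=np.array([np.cos(yaw),np.sin(yaw)])
a=np.array(list(map(float,sys.argv[1:]))).reshape(-1,6)
for r in a:
    cx=(r[:2]-O)@ex*1000+11;cz=r[2]*1000+25-70;R=np.hypot(cx,cz);th=np.arctan2(cx,cz)+np.arcsin(4/R)
    fx=-r[3:5]@ex;fz=-r[5]
    if th<0: th=np.arcsin(min(1,max(-1,(cx+6)/54)));X,Z=cx,54*np.cos(th)
    else: X,Z=cx,cz
    print("theta",np.degrees(th).round(1),"R",R.round(1),"T",round((Z*fx-X*fz)/1000,3),"Fn*r",round((fx*np.cos(th)-fz*np.sin(th))*R/1000,3))
E
python3 look.py | grep -v dark; python3 pads.py
```

```text
t 17.53 tcp press mm [-3.2 -0.5 90.2] F press [-4.02  0.99  1.85] q [-0.95  0.62  0.7   2.04 -0.62  0.7  -1.23] w 0.00017371207682456615
scene bar deg hist [(-80, 49), (-70, 8), (80, 5), (90, 68)]
scene arm y L 162 [47.3 59.  64.6]
scene arm y R 114 [-63.5 -54.  -47.9]
top bar deg hist []
top arm y R 62 [-63.4 -56.3 -47.4]
scene top y [-37.3  40. ] [(-48, 7, 46), (-46, 10, 46), (-44, 14, 47), (-42, 14, 49), (-40, 17, 50), (-38, 21, 50), (-36, 25, 50), (-34, 32, 51), (-32, 35, 52), (-30, 37, 52), (-28, 38, 52), (28, 40, 52), (30, 39, 52), (32, 37, 51), (34, 27, 50), (36, 17, 50), (38, 16, 50), (40, 15, 49), (42, 13, 46), (44, 8, 46), (46, 7, 45), (48, 7, 47)]
top top y [-39.4  21.5] [(-48, 7, 46), (-46, 10, 40), (-44, 6, 45), (-42, 6, 44), (-40, 7, 51), (-38, 10, 49), (-36, 12, 50), (-34, 16, 51), (-32, 27, 52), (-30, 36, 52), (-28, 39, 51)]
```

>>> play_rows(
  increments=[
    [0,0,0,3,0,0.5,0],
  ],
)

```text
time: 17.72
eef_pos: [0.4795, 0.1688, 0.0897]
tool_rot: [3.126, 0.311, -0.001]
force: [-3.5, -0.8, 2.0]
gripper_width: -0.0
grasp_force: 1.9
```

>>> play_rows(
  increments=[
    [0,0,0,3,0,1,0],
  ],
)

```text
time: 17.8
eef_pos: [0.4828, 0.1696, 0.0888]
tool_rot: [-3.126, -0.311, 0.0]
force: [-4.2, -0.4, 2.2]
gripper_width: -0.0001
grasp_force: 1.9
```

>>> play_rows(
  increments=[
    [0,0,0,3,0,1,0],
  ],
)

```text
time: 17.88
eef_pos: [0.4859, 0.1702, 0.0877]
tool_rot: [-3.126, -0.311, 0.0]
force: [-3.7, -0.4, 1.8]
gripper_width: -0.0003
grasp_force: 1.9
```

>>> play_rows(
  increments=[
    [0,0,0,3,0,1.5,0],
  ],
)

```text
time: 17.97
eef_pos: [0.4889, 0.1708, 0.0862]
tool_rot: [-3.126, -0.312, -0.0]
force: [-4.9, -0.4, 3.1]
gripper_width: 0.0002
grasp_force: 2.6
```

```bash
python3 look.py | grep -v dark; python3 pads.py|grep scene
```

```text
t 17.97 tcp press mm [ 9.  -0.5 86.2] F press [-4.85  0.53  3.09] q [-0.94  0.64  0.69  2.01 -0.62  0.71 -1.23] w 0.00017140862086621302
scene bar deg hist [(-70, 15), (-60, 61)]
scene arm y L 159 [46.8 57.7 64. ]
scene arm y R 123 [-62.4 -53.9 -47.3]
top bar deg hist []
top arm y R 22 [-63.4 -57.4 -51.3]
scene top y [-37.2  39.2] [(-48, 10, 44), (-46, 11, 44), (-44, 13, 46), (-40, 15, 50), (-38, 18, 50), (-36, 24, 50), (-34, 29, 51), (-32, 32, 51), (-30, 38, 52), (-28, 38, 52), (28, 39, 52), (30, 39, 52), (32, 36, 51), (34, 28, 51), (36, 18, 50), (38, 16, 51), (40, 15, 50), (42, 13, 46), (44, 9, 46), (46, 7, 45), (48, 6, 46)]
```

Force stepped up at the last row, with Fn going from about 4.3 to 5.8 N at a bar angle of about 31°. That matches the predicted contact of both pads. I'll continue slowly.

>>> play_rows(
  increments=[
    [0,0,0,2.5,0,1.5,0],
  ],
)

```text
time: 18.15
eef_pos: [0.491, 0.1712, 0.0849]
tool_rot: [-3.126, -0.311, 0.0]
force: [-4.2, -1.0, 4.9]
gripper_width: -0.0003
grasp_force: 3.1
```

>>> play_rows(
  increments=[
    [0,0,0,2.5,0,1.5,0],
  ],
)

```text
time: 18.23
eef_pos: [0.4937, 0.1718, 0.0833]
tool_rot: [-3.126, -0.311, -0.0]
force: [-3.3, -0.9, 6.3]
gripper_width: 0.0001
grasp_force: 3.5
```

>>> play_rows(
  increments=[
    [0,0,0,2,0,2,0],
  ],
)

```text
time: 18.32
eef_pos: [0.4958, 0.1722, 0.0814]
tool_rot: [-3.126, -0.311, -0.0]
force: [-4.6, -0.8, 6.3]
gripper_width: 0.0001
grasp_force: 3.8
```

```bash
python3 look.py | grep -v dark; python3 T.py 0.4770 .1684 .0902 -4.1 .2 1.9 .4795 .1688 .0897 -3.5 -.8 2 .4828 .1696 .0888 -4.2 -.4 2.2 .4859 .1702 .0877 -3.7 -.4 1.8 .4889 .1708 .0862 -4.9 -.4 3.1
```

```text
t 18.32 tcp press mm [16.1 -0.5 81.4] F press [-4.69  0.17  6.32] q [-0.92  0.66  0.68  1.99 -0.63  0.71 -1.22] w 0.00014645759499363797
scene bar deg hist [(-60, 23), (-50, 57)]
scene arm y L 156 [46.8 57.4 63.4]
scene arm y R 116 [-62.2 -53.6 -47.1]
top bar deg hist []
theta 14.8 R 45.9 T 0.195 Fn*r 0.199
theta 18.1 R 45.9 T 0.181 Fn*r 0.185
theta 22.4 R 45.9 T 0.214 Fn*r 0.217
theta 26.6 R 45.9 T 0.189 Fn*r 0.189
theta 30.9 R 45.8 T 0.263 Fn*r 0.265
```

```bash
python3 T.py .491 .1712 .0849 -4.2 -1 4.9 .4937 .1718 .0833 -3.3 -.9 6.3 .4958 .1722 .0814 -4.6 -.8 6.3
```

```text
theta 34.0 R 45.6 T 0.281 Fn*r 0.288
theta 38.0 R 45.7 T 0.287 Fn*r 0.3
theta 41.7 R 45.3 T 0.34 Fn*r 0.348
```

>>> play_rows(
  increments=[
    [0,0,0,2,0,2,0],
  ],
)

```text
time: 18.5
eef_pos: [0.4975, 0.1725, 0.0795]
tool_rot: [-3.126, -0.311, -0.0]
force: [-4.4, -1.0, 8.1]
gripper_width: 0.0003
grasp_force: 4.1
```

>>> play_rows(
  increments=[
    [0,0,0,1.5,0,1.5,0],
  ],
)

```text
time: 18.58
eef_pos: [0.4992, 0.1729, 0.0779]
tool_rot: [-3.126, -0.312, -0.0]
force: [-4.3, -0.1, 8.7]
gripper_width: -0.0001
grasp_force: 4.3
```

```bash
python3 - <<'E'
from workcell import *
import subprocess
s=state();a=list(s["eef_pos"])+list(s["force"]);print(subprocess.run(["python3","T.py"]+[str(v) for v in a],capture_output=True,text=True).stdout,s["grasp_force"])
E
```

```text
theta 47.9 R 44.8 T 0.401 Fn*r 0.414
 4.30924354295712
```

Torque is about 0.39 N m, inside the 0.34–0.42 window. I'll back off, lift clear and verify.

>>> play_rows(
  increments=[
    [0,0,0,-2,0,-4,0],
    [0,0,0,-2,0,-25,0],
    [0,0,0,0,0,-30,0],
    [0,0,0,-15,0,-30,0],
    [0,0,0,-20,0,-30,0],
  ],
)

```text
time: 19.0
eef_pos: [0.4612, 0.1646, 0.1981]
tool_rot: [3.125, 0.31, 0.002]
force: [-0.0, 1.0, 0.4]
gripper_width: 0.0001
grasp_force: 0.0
```

>>> play_rows(
  increments=[
    [0,0,0,-30,0,-20,0],
    [0,0,0,-20,0,0,0],
    [0,0,0,0,0,0,0],
    [0,0,0,0,0,0,0],
    [0,0,0,0,0,0,0],
  ],
)

```text
time: 19.42
eef_pos: [0.4122, 0.1557, 0.217]
tool_rot: [-3.126, -0.312, -0.001]
force: [0.5, 0.4, -0.1]
gripper_width: -0.0001
grasp_force: 0.0
```

```bash
python3 look.py | grep -v dark; python3 pads.py; python3 - <<'E'
from h import *
G=pickle.load(open("last.pkl","rb"));yaw=np.radians(11.5);O=np.array([.48,.1695])
for n,b in(("scene",3),("top",-1)):
    g=G[n];P=cloud(g);q=P[...,:2]-O;x=(q[...,0]*np.cos(yaw)+q[...,1]*np.sin(yaw))*1000;y=(-q[...,0]*np.sin(yaw)+q[...,1]*np.cos(yaw))*1000-b;z=P[...,2]*1000
    s=cv2.cvtColor(g["image"],cv2.COLOR_RGB2HSV)[...,1]
    m=(abs(x-135)<28)&(abs(y)<40)&(z>46)&(z<58)&(s>26)
    c=max(cv2.findContours(m.astype(np.uint8),0,1)[0],key=cv2.contourArea)[:,0]
    print(n,cv2.minAreaRect(np.array([[x[v,u],y[v,u]] for u,v in c],np.float32)),"z",np.percentile(z[m],[10,50,90]))
E
```

```text
t 19.42 tcp press mm [-69.2  -0.  217. ] F press [ 0.55  0.34 -0.07] q [-1.26  0.33  0.96  2.08 -0.34  0.9  -1.48] w -6.719981403551069e-05
scene bar deg hist [(-50, 53), (-40, 32), (30, 27), (40, 78)]
scene arm y L 161 [47.8 58.4 63.3]
scene arm y R 117 [-61.7 -52.8 -47.8]
top bar deg hist []
top arm y L 68 [48.  56.  62.9]
top arm y R 63 [-62.  -55.4 -48.1]
scene top y [-37.2  38.4] [(-48, 5, 45), (-46, 13, 46), (-44, 16, 47), (-40, 16, 50), (-38, 18, 50), (-36, 24, 50), (-34, 31, 51), (-32, 35, 52), (-30, 37, 52), (-28, 39, 52), (28, 39, 52), (30, 39, 52), (32, 32, 51), (34, 23, 51), (36, 17, 50), (38, 17, 50), (40, 15, 48), (42, 11, 46), (44, 8, 46), (46, 7, 46), (48, 8, 47)]
top top y [-37.7  39. ] [(-48, 14, 45), (-46, 11, 42), (-44, 4, 46), (-42, 0, 45), (-40, 9, 49), (-38, 10, 49), (-36, 11, 50), (-34, 16, 50), (-32, 25, 52), (-30, 36, 53), (-28, 38, 51), (28, 39, 51), (30, 39, 50), (32, 34, 53), (34, 27, 50), (36, 18, 49), (38, 12, 50), (40, 9, 50), (42, 6, 47), (44, 5, 48), (46, 6, 43), (48, 7, 43)]
scene ((136.26669311523438, -1.3820304870605469), (40.762699127197266, 70.21435546875), 0.3438433110713959) z [50.2723942  51.90542478 53.37770331]
top ((133.8495330810547, 1.2183151245117188), (40.309425354003906, 66.24085235595703), 0.3635738790035248) z [48.18610607 51.92091403 55.30025513]
```

The block is clamped flat and square, with its centre at x of about 135 mm, yaw error about 0.35° and top z 52 mm. The robot is clear of everything, so I'm handing in.

```bash
python3 -c "
from workcell import *
print(job_done())"
```

```text
the job is handed in; nothing more can be done
None
```

The bore block is on the press bed, square and flat, clamped by both jaws at about 0.39 N m, which I estimate is roughly 35 N of grip. The arm was clear of everything when I handed the job in, and I have not seen the verdict.

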